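# Clamp a supply board in the soldering cradle with its cam lever

## Robot

A 6-joint arm with a two-finger parallel gripper is mounted at the origin on a cart in front of the work surface, level with it; the furniture and walls round the work are solid. World frame = base frame: x ahead of the robot, y to its left, z up, the work surface at z = 0. Lengths are in m, angles in rad, forces in N, time in s.
With the tool pointing down it reaches from about 0.25 to 0.775 m from the base axis. Payload 4 kg.
Tool frame: the origin (TCP) lies between the finger pads; the fingertips stand 11 mm ahead of it and the grasp point (between the pads) lies 8 mm behind it (r.finger_overhang is the distance from the TCP to the fingertips, in m); y points along the fingers, x is the direction in which the jaws open and shut, and the axes are right-handed (so a half turn about y gives the same grasp; the last joint's range is limited). The gripper opens to 94 mm and grips with 3 to 60 N. Pads are 16 mm wide; open, the fingers measure 119 mm over their backs; the gripper's body (75 mm by 177 mm) begins 78 mm behind the grasp point.
Start: joints at [1.075, 0.087, 1.371, -0, 1.684, -0.103], TCP at [0.211, 0.508, 0.217] pointing down, gripper open.
Joint ranges: [-3.1, 3.1], [-0.76, 2.03], [0.27, 2.55], [-1.08, 4.22], [0.17, 2.65], [-2.57, 2.57]. Speed limits (rad/s): [2.79, 2.79, 3.14, 3.14, 3.14, 3.14].

## Interface

Orientations are given as a unit quaternion [w, x, y, z].
In Python, from bench import r gives the robot as it stands.
- The arm moves only by the tool move_arm, never from a script. Its argument "targets" is a list of rows, each a list of 7 numbers: the shift along the tool's x, y, z in mm, then the turn, a rotation vector about the tool's x, y, z in rad, then the opening, from 0 (shut) to 1 (fully open). In form: [[dx, dy, dz, wx, wy, wz, jaw], ...]. A call has exactly 10 rows; each row shifts and turns the commanded pose from where the row before left it, along the tool's axes as they then stand; what a row does not reach is not made up. A row lasts 1/8 s, in which the tool goes at most 62.5 mm and 10.7 degrees, less where a joint would pass 70% of its speed; a pose out of reach is approached as far as the arm can. A call is refused whole if a number of a shift passes 62.5 or a number of a turn 0.188, either way. A call with a gripper value outside its range is refused whole. The fingers move at their own pace and stop on an object; "squeeze" is the grip in N (left out, the last holds). Time passes only in rows, so rows that do not move let the fingers close, or fill a call up. It gives the time, the measured TCP pose, the force and the opening at its end, in the units of the state.
- r.sense(): the state, without advancing time (a new reading comes with each control period).
- r.grab_frame(name): name is "scene" or "top"; returns the picture (480x640x3 uint8, red, green, blue); there is no depth.
- r.camera_info(name): a dict with "K" (3x3 intrinsics, pixels), "k1" (the pictures are not rectified: a ray, as slopes to the right and down, at radius r is drawn at 1 + k1 r^2 times it, then the intrinsics apply), "rvec" (rotation vector, rad) and "tvec" (3), from world to camera coordinates, as OpenCV has them. Camera axes: x right, y down, z forward; pixel columns grow to the right and rows downward; lengths in m; the calibration is good to about 2 mm. A picture is of the moment at which its call begins. camera_info takes no time and is no camera call.
- r.sign_off(): hands the job in, once; it reports no verdict.
The state is a dict: "time": time; "q": joint angles; "dq": joint speeds; "joint_efforts": joint torques, N m; "position": TCP position; "eef_rot": TCP orientation; "contact_force": force on the tool from outside, world axes, zero at the start; "torque": the same for the moment, N m; "opening": finger opening in m.
Only numpy, scipy, OpenCV 4.12 (cv2) and the standard library are available. Lean on these libraries where they do the work, as an engineer would, in place of code of your own. Each camera call takes 0.05 s, during which the arm holds its last target.

## Task

Lay the loose green supply board, components up, on the sloping bed of the soldering cradle with one long edge down against the low blue ledge, between the blue stop and the orange pad (either way round). Then let go of it and swing the red-knobbed cam lever just until the sprung pad has taken up the gap and holds the board lightly against the blue stop: the pad should be pressed back about 3 mm on its springs and never more than 5 mm. Leave the board and lever at rest like that, and do not disturb the flux tin, the screwdriver or the solder reel.

Things in the scene. Friction and masses are not known exactly. Their poses are not given: they have to be found in the camera images.
- supply_board: home-made supply board, about 0.13 kg: flat green board 54 x 86 x 5 mm, battery holder and a black box on top. Origin at the underside; z up on the component side, y along the long side; board x -27..27, y -44..42, z 0..5 mm. Battery holder x -24..6, y -15..37, up to z 23. Black box, good to grip: x 2..26, y -28..22, z 28..38 mm (24 x 50 x 10 mm).
- board_mid (a point): middle of the green board's underside (supply_board x 0, y -1, z 0 mm)
- board_grip (a point): middle of the black box on the board, 33 mm above the board's underside (supply_board x 14, y -3, z 33 mm)
- bed: sloping aluminium bed of the fixed soldering cradle, tilted 24 degrees to face the robot side like a lectern. Origin on its top surface, 75 mm above the worktop; x up the slope (away from the robot side), y to the left, z out of the surface. Spans x -78..66, y -144..91 mm. The stop is on its left, pad, carrier and cam on its right.
- ledge (a point): middle of the face of the low blue ledge along the bottom of the bed (bed x -45, y 5, z 5 mm), 110 mm long, 10 mm high; a board resting on it has its middle at bed x -18 mm
- light_edge (a point): middle of the lower front edge (nearest the robot side) of the fixed level LED light bar above the bed: 300 mm above the worktop, 18 mm nearer the robot side than the bed origin, 40 mm to its right. Bar 240 mm long, 36 mm deep, 12 mm high, on a post behind. It blocks a vertical tool over bed and lever, so come in along the bed's normal, tilted about 24 degrees.
- stop_face (a point): middle of the blue stop's clamping face, on bed y +38..+46 mm (fixed for the episode, differs each time); the face looks towards bed -y, 50 mm wide, 12.5 mm high. The board is clamped with one short end against it.
- stop: the blue stop at the left of the bed, 50 x 14 x 12.5 mm; its origin lies on the bed surface in the plane of its clamping face, axes as the bed
- pad_face (a point): middle of the orange pad's face, looking towards bed +y, 44 mm wide, up to 13.5 mm above the bed. With the lever at 0 it lies at bed y -55 mm.
- pad (a joint): how far the pad is pressed back on its springs, m: 0 free, 0.008 end of travel. 1.5 N to start, then 2.5 N per mm.
- cam_lever (a joint): angle of the cam lever, rad, 0 (open, lever pointing to bed -y) to 2.0. It grows as the lever swings clockwise seen from above, from the right down the slope towards the robot side (at 1.57 it points to bed -x). The pad carrier advances to bed +y by 11 mm per rad. Stiff: about 5 N at the knob to turn, up to 7 N with the pad pressed; it stays where it is left.
- lever_knob (a point): on the axis of the red upright knob at the lever's end, 45 mm above the bed surface; knob 16 mm in diameter, standing along the bed's normal from 25 to 64 mm above the bed; lever arm below it, 15.5 to 21.5 mm above the bed
- lever_pivot (a point): on the lever's axis of rotation (the bed's normal), 45 mm above the bed, at bed x 0, y -89 mm; the knob runs on a 62 mm radius about it
- flux_tin: yellow tin, 45 mm diameter, 22 mm high; origin under its centre; bystander
- screwdriver_a: screwdriver with a yellow handle, 164 x 21 x 20 mm, lying; origin under its centre; bystander
- solder_reel: solder reel with blue flanges, 76 x 68 x 34 mm; origin under its centre; bystander
Mind the look-alikes: they are no part of the job. What is shaped like the supply_board but pink or purple is not meant.

How it is judged:
On the way:
1. the board lies flat on the bed, long edge at the bottom ledge, released, the pad not yet pressed (x of board_mid in the frame of bed between -0.0225 and -0.01 m and z of board_mid in the frame of bed between -0.003 and 0.003 m and angle between the z axis of supply_board and the z axis of bed, either way round below 0.07 rad and angle between the y axis of supply_board and the y axis of bed, either way round below 0.1 rad and angle between supply_board's own z axis and vertical below 1 rad and contact force between the fingers and supply_board below 0.1 N and value of joint pad below 0.0005 m and value of joint cam_lever below 0.45 rad), for 0.2 s.
At the end, for the whole second after the job is handed in: the board lies components up, flat on the bed (within 4 degrees and 3 mm), its long side along the ledge within about 6 degrees and no more than 8 mm up the slope from it, held between pad and stop (over 1 N on the stop); the pad is pressed back 1 to 5 mm; board and lever are at rest (x of board_mid in the frame of bed between -0.0225 and -0.01 m and z of board_mid in the frame of bed between -0.003 and 0.003 m and angle between the z axis of supply_board and the z axis of bed, either way round below 0.07 rad and angle between the y axis of supply_board and the y axis of bed, either way round below 0.1 rad and angle between supply_board's own z axis and vertical below 1 rad and value of joint pad between 0.001 and 0.005 m and contact force between supply_board and stop above 1 N and linear speed of supply_board below 0.01 m/s and velocity of joint cam_lever between -0.05 and 0.05 rad/s); the robot touches nothing.
It fails at once if the lever is overrun: the pad is pressed back more than 6 mm (value of joint pad above 0.006 m).
It fails at once if the flux tin is disturbed (moved over 25 mm) (distance of flux_tin from where it was at the start of the episode above 0.025 m).
It fails at once if the screwdriver is disturbed (moved over 25 mm) (distance of screwdriver_a from where it was at the start of the episode above 0.025 m).
It fails at once if the solder reel is disturbed (moved over 25 mm) (distance of solder_reel from where it was at the start of the episode above 0.025 m).
It also fails if it takes over 69 s, if anything falls off the work surface, if the arm or the gripper's body presses on something with over 40 N, if the wrist force passes 120 N, or if a joint passes its speed limit or range.

## Working session

There is one attempt and no reset: what is moved stays moved. The work goes in short steps, Python scripts to look and compute and a tool call to move; the robot and the scene stay as the last step left them, time stands still between calls to the robot, and variables do not carry over. Pictures are saved under pics/ and viewed, and the job is handed in when it is done.

Besides the shell and the picture viewer there is one more tool, called after ">>>" by a JSON object that holds its "fn" and its "kwargs", one argument or row to a line. move_arm: Moves the arm, as the interface text tells. Its arguments: {"type":"object","properties":{"targets":{"type":"array"},"squeeze":{"type":"number"}},"required":["targets"]}

```bash
mkdir -p pics; ls
python3 - <<'E'
from bench import r
import cv2
for n in("scene","top"):
    im=r.grab_frame(n); cv2.imwrite(f"pics/{n}0.png",im[:,:,::-1]); print(n,r.camera_info(n))
s=r.sense(); print(s); print(r.finger_overhang)
E
```

```text
pics
scene {'K': array([[488.31462899,   0.        , 313.03742974],
       [  0.        , 488.31462899, 241.28936661],
       [  0.        ,   0.        ,   1.        ]]), 'k1': 0.04719279697067265, 'rvec': array([ 2.35585502, -0.74912057,  0.25251772]), 'tvec': array([-0.40073177,  0.40259289,  1.40256912])}
top {'K': array([[541.53337665,   0.        , 315.81443684],
       [  0.        , 541.53337665, 242.37673269],
       [  0.        ,   0.        ,   1.        ]]), 'k1': -0.010643547958377547, 'rvec': array([ 2.13146248, -2.16589639,  0.22905651]), 'tvec': array([0.02671917, 0.58601792, 1.70319184])}
{'time': 0.1, 'q': array([ 1.07489314e+00,  8.78836377e-02,  1.37205988e+00,  1.60209379e-05,
        1.68360091e+00, -1.03110164e-01]), 'dq': array([ 0.00071374, -0.003793  , -0.00618012, -0.00020863,  0.00115911,
       -0.00170883]), 'joint_efforts': array([ 3.00659238e-03, -3.41251767e+01, -3.03302479e+01,  7.20316591e-02,
        3.03498027e-02, -8.18768285e-05]), 'position': array([0.2103087 , 0.50770671, 0.21544175]), 'eef_rot': array([-0.58763835,  0.5882729 ,  0.39220738, -0.39343302]), 'contact_force': array([ 0.28503765, -0.20181727, -0.27962017]), 'torque': array([-0.01299917,  0.02698278, -0.00497553]), 'opening': 0.09408022025597014}
0.011
```

View pics/scene0.png

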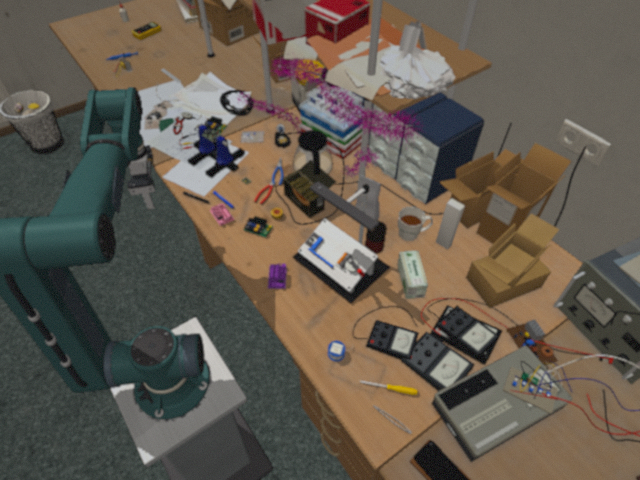

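View pics/top0.png

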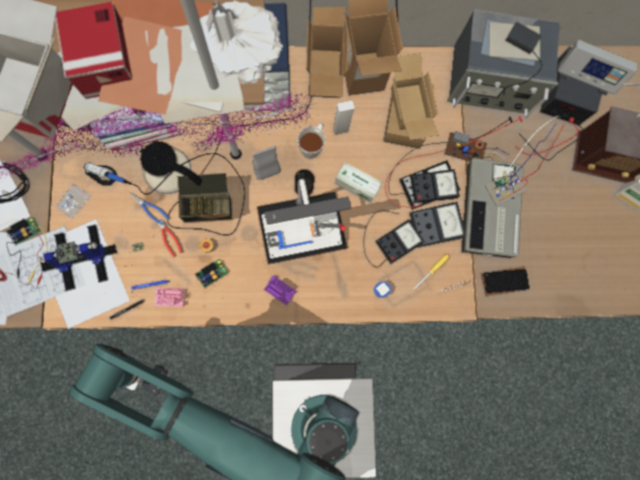

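Candidates for the board: green at top (213,273), pink at (171,297), purple at (280,290), and another greenish board at (22,230), probably out of reach. I'll crop in on these.

```bash
cat > h.py <<'E'
import numpy as np, cv2
from bench import r
from scipy.spatial.transform import Rotation as R
def cam(n):
    c=r.camera_info(n); Rm=cv2.Rodrigues(np.array(c['rvec']))[0]; return c['K'],c['k1'],Rm,np.array(c['tvec'])
def ray(n,uv):
    K,k1,Rm,t=cam(n)
    d=np.array([[k1,0,0,0]]).ravel()
    p=cv2.undistortPoints(np.array([[uv]],float),K,d)[0,0]
    v=Rm.T@np.array([p[0],p[1],1.]); return -Rm.T@t, v/np.linalg.norm(v)
def onplane(n,uv,z):
    o,v=ray(n,uv); return o+v*(z-o[2])/v[2]
def tri(uv1,uv2):
    o1,v1=ray('scene',uv1);o2,v2=ray('top',uv2)
    A=np.stack([v1,-v2],1); s=np.linalg.lstsq(A,o2-o1,rcond=None)[0]
    a=o1+v1*s[0];b=o2+v2*s[1]; return (a+b)/2,np.linalg.norm(a-b)
def proj(n,P):
    K,k1,Rm,t=cam(n)
    return cv2.projectPoints(np.atleast_2d(np.array(P,float)),Rm,t,K,np.array([k1,0,0,0.]))[0][:,0]
def crop(n,im,x,y,w,h,s,f):
    c=cv2.resize(im[y:y+h,x:x+w,::-1],None,fx=s,fy=s,interpolation=cv2.INTER_CUBIC); cv2.imwrite(f,c)
E
python3 - <<'E'
import cv2
from h import *
S=cv2.imread('pics/scene0.png')[:,:,::-1];T=cv2.imread('pics/top0.png')[:,:,::-1]
crop('t',T,140,245,160,70,5,'pics/c1.png')
crop('t',T,245,180,120,90,6,'pics/c2.png')
crop('s',S,200,190,100,75,8,'pics/c3.png')
crop('s',S,280,170,120,135,4.4,'pics/c4.png')
crop('s',T,0,210,130,60,6,'pics/c5.png')
for uv in [(213,273),(22,230),(383,289),(432,272),(207,245)]: print(uv,onplane('top',uv,0.02))
print(proj('top',[[0.211,.508,.217]]),proj('scene',[[0.211,.508,.217]]))
E
```

```text
(213, 273) [0.49516678 0.35142326 0.02      ]
(22, 230) [0.64461347 0.97089284 0.02      ]
(383, 289) [ 0.43450281 -0.20028783  0.02      ]
(432, 272) [ 0.48781808 -0.36484312  0.02      ]
(207, 245) [0.58748056 0.37212442 0.02      ]
[[144.60251644 367.06788239]] [[150.349008   194.70628844]]
```

View pics/c1.png

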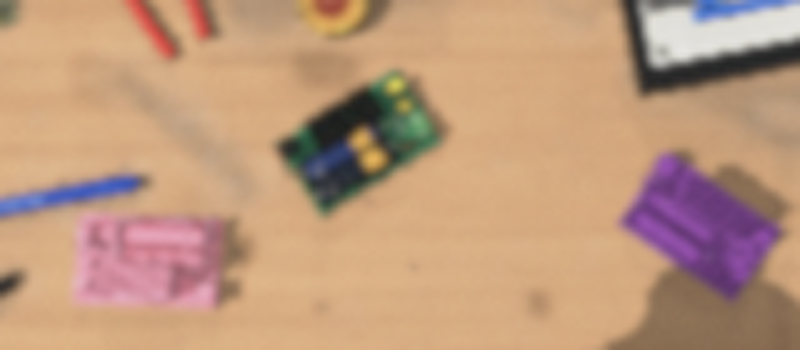

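View pics/c2.png

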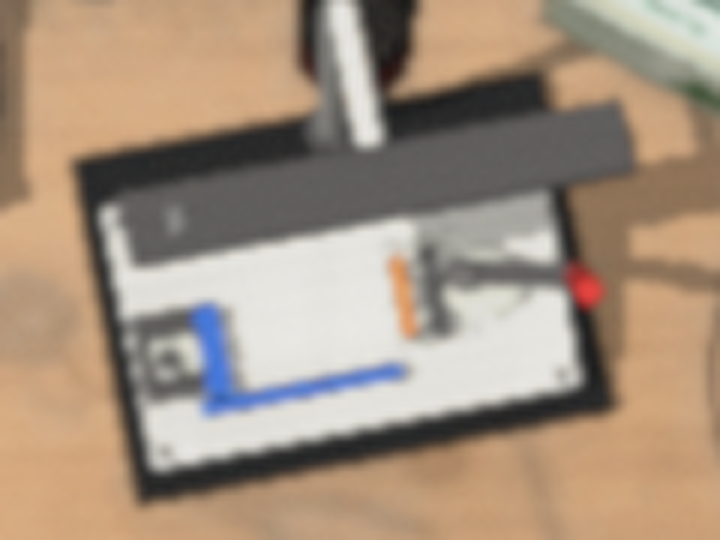

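View pics/c3.png

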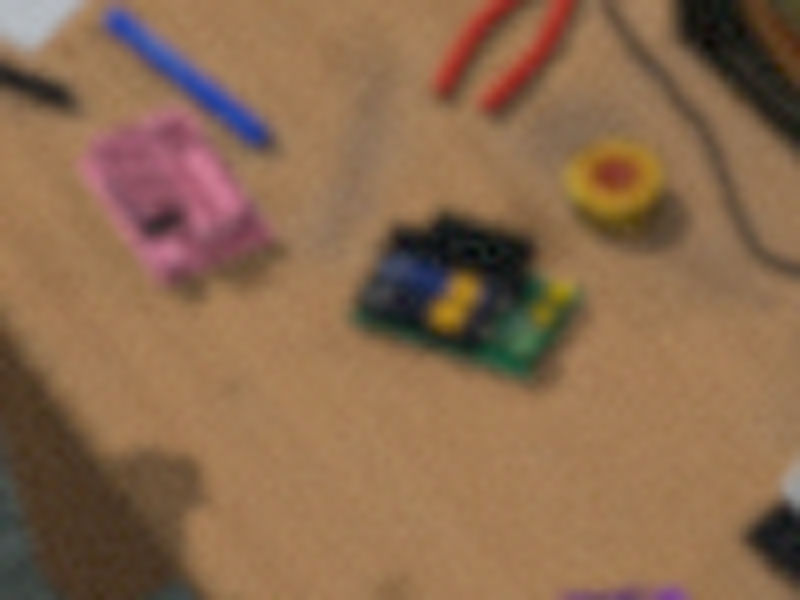

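View pics/c4.png

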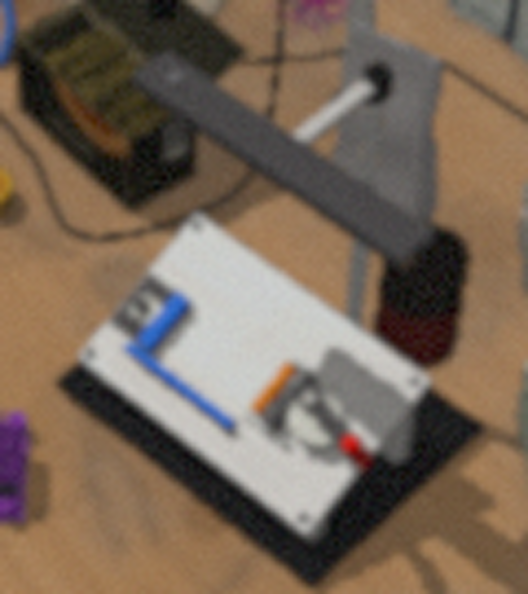

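View pics/c5.png

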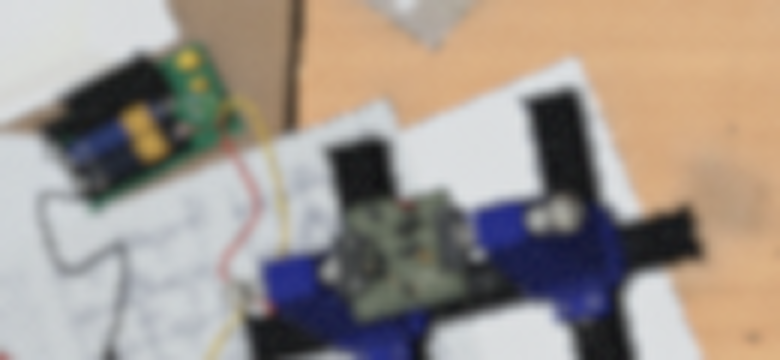

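The wired green board at (22,230) is about 1.16 m away, so it isn't the loose one. The unwired green board at top (213,273), scene about (258,227), is the one to use. The crop shows a bare end with yellow parts at image right (board −y) and the black box on the far side (board +x). In the cradle, blue stop, ledge, orange pad and red knob are all visible. Next I'll measure these.

Run:
```python
from h import *
print([a for a in dir(r) if a[0]!='_'])
S=cv2.imread('pics/scene0.png');T=cv2.imread('pics/top0.png')
for n in('scene','top'):
    K,k,Rm,t=cam(n); print(n,'campos',-Rm.T@t)
def comps(im,mask,roi,lo=4):
    x,y,w,h=roi; m=np.zeros_like(mask); m[y:y+h,x:x+w]=mask[y:y+h,x:x+w]
    n,l,st,c=cv2.connectedComponentsWithStats(m.astype(np.uint8))
    for i in range(1,n):
        if st[i,4]>=lo:
            pts=np.argwhere(l==i)[:,::-1].astype(np.float32)
            print('  ',st[i],c[i].round(1),cv2.boxPoints(cv2.minAreaRect(pts)).round(1).tolist())
for n,im,roic,roib in(('top',T,(245,180,120,90),(185,250,55,45)),('scene',S,(280,200,120,105),(235,205,45,40))):
    hsv=cv2.cvtColor(im,cv2.COLOR_BGR2HSV).astype(int);H,s,v=hsv[...,0],hsv[...,1],hsv[...,2]
    print(n,'blue');comps(im,(abs(H-110)<14)&(s>110)&(v>80),roic)
    print('orange');comps(im,(H>6)&(H<20)&(s>140)&(v>120),roic)
    print('red');comps(im,((H<5)|(H>174))&(s>150)&(v>100),roic)
    print('white');comps(im,(s<30)&(v>150),roic,50)
    print('board');comps(im,~((H>8)&(H<22)&(s>50)&(v>110)),roib,50)
```

```text
['PlanningError', 'camera_info', 'finger_overhang', 'grab_frame', 'sense', 'sign_off']
scene campos [ 0.00901282 -0.71152285  1.33548536]
top campos [0.28518838 0.08892319 1.77644409]
top blue
   [277 231  34  18 106] [286.5 241.3] [[276.5, 231.3000030517578], [306.79998779296875, 225.1999969482422], [310.20001220703125, 242.1999969482422], [279.79998779296875, 248.1999969482422]]
orange
red
   [340 224   5   8  25] [341.9 227.5] [[338.0, 227.0], [341.0, 224.0], [345.0, 228.0], [342.0, 231.0]]
white
   [299 180  10  25 129] [303.5 191.5] [[298.1000061035156, 180.5], [303.29998779296875, 179.1999969482422], [309.29998779296875, 203.1999969482422], [304.1000061035156, 204.5]]
   [340 180  25  14 194] [355.6 184.6] [[340.0, 180.0], [364.0, 180.0], [364.0, 193.0], [340.0, 193.0]]
   [ 262  213   80   45 1873] [303.6 234. ] [[261.3999938964844, 215.10000610351562], [333.29998779296875, 200.6999969482422], [341.8999938964844, 243.39999389648438], [270.0, 257.79998779296875]]
board
   [196 259  32  29 463] [211.5 272.7] [[194.5, 273.29998779296875], [219.10000610351562, 257.70001220703125],
[... 356 characters left out ...]
3   9  10  24] [342.1 257.7] [[337.6000061035156, 261.70001220703125], [344.8999938964844, 252.89999389648438], [346.3999938964844, 254.10000610351562], [339.1000061035156, 262.8999938964844]]
red
   [358 269   4   5  13] [359.4 270.8] [[357.0, 270.0], [358.5, 268.5], [361.5, 271.5], [360.0, 273.0]]
white
   [ 298  220   79   71 1956] [335.8 253. ] [[297.3999938964844, 250.60000610351562], [325.0, 215.10000610351562], [377.1000061035156, 255.60000610351562], [349.5, 291.1000061035156]]
board
   [244 216  29  22 393] [258.2 226.6] [[242.89999389648438, 230.3000030517578], [248.6999969482422, 212.89999389648438], [274.20001220703125, 221.39999389648438], [268.3999938964844, 238.8000030517578]]
```

```bash
cat >> h.py <<'E'
TH=np.radians(24)
def bedR(yaw):
    # bed x up slope
    c,s=np.cos(yaw),np.sin(yaw)
    return np.array([[c,-s,0],[s,c,0],[0,0,1]])@np.array([[np.cos(TH),0,-np.sin(TH)],[0,1,0],[np.sin(TH),0,np.cos(TH)]])
E
python3 - <<'E'
from h import *
S=cv2.imread('pics/scene0.png');T=cv2.imread('pics/top0.png')
zl=.075-.078*np.sin(TH); zh=.075+.066*np.sin(TH)
BL=onplane('top',(270,259),zl);BR=onplane('top',(342.3,243.9),zl);HL=onplane('top',(261.2,214),zh)
print('top',BL,BR,HL,np.linalg.norm(BL-BR),np.linalg.norm(BL-HL))
bl=onplane('scene',(297.5,252.5),zl);hl=onplane('scene',(325,217),zh);hr=onplane('scene',(378,256.5),zh);
print('scene',bl,hl,hr,np.linalg.norm(bl-hl),np.linalg.norm(hl-hr))
print('knob',tri((359.4,270.8),(341.9,227.5)))
# board
for z in (0,.005,.02): 
  P=[onplane('top',uv,z) for uv in [(194.5,273.3),(219.1,257.7),(228.5,272.6),(204,288.2)]]
  print(z,np.round(P,4).tolist(),[round(float(np.linalg.norm(P[i]-P[i-1])),4) for i in range(4)])
crop('',T[:,:,::-1],255,195,95,70,8,'pics/d1.png')
crop('',S[:,:,::-1],290,205,95,75,8,'pics/d2.png')
crop('',T[:,:,::-1],185,250,55,45,14,'pics/d3.png')
crop('',S[:,:,::-1],235,205,45,40,14,'pics/d4.png')
E
```

```text
top [0.53508797 0.1658836  0.04327454] [ 0.58148584 -0.06917275  0.04327454] [0.67056353 0.19032956 0.10184462] 0.2395918377663931 0.1496051020036203
scene [0.53443494 0.15408193 0.04327454] [0.67229802 0.18768282 0.10184462] [ 0.70978743 -0.04727855  0.10184462] 0.15351124681595896 0.23793339674786126
knob (array([ 0.62160778, -0.06288999,  0.11298353]), np.float64(0.0005330135618181865))
0 [[0.4975, 0.4146, 0.0], [0.548, 0.3351, 0.0], [0.4981, 0.3039, 0.0], [0.4482, 0.3829, 0.0]] [0.0586, 0.0942, 0.0588, 0.0935]
0.005 [[0.4969, 0.4137, 0.005], [0.5472, 0.3344, 0.005], [0.4975, 0.3033, 0.005], [0.4477, 0.3821, 0.005]] [0.0584, 0.0939, 0.0586, 0.0933]
0.02 [[0.4951, 0.4109, 0.02], [0.545, 0.3323, 0.02], [0.4957, 0.3015, 0.02], [0.4463, 0.3796, 0.02]] [0.0579, 0.0931, 0.0581, 0.0925]
```

View pics/d1.png

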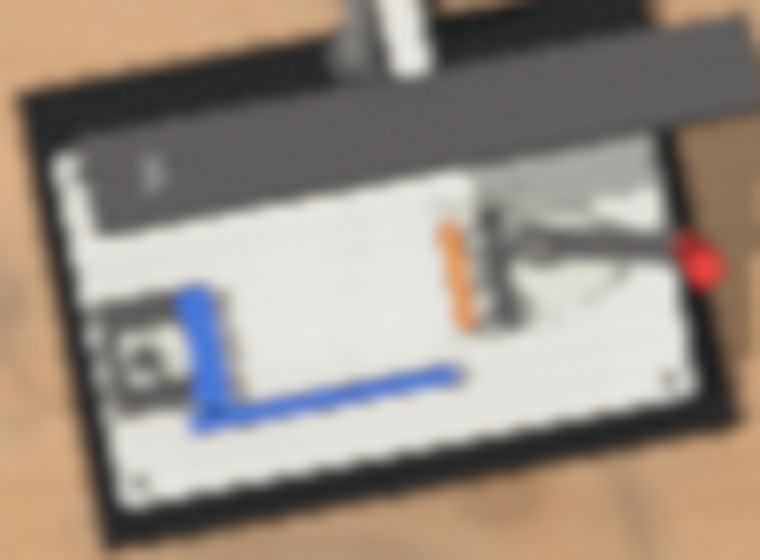

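View pics/d2.png

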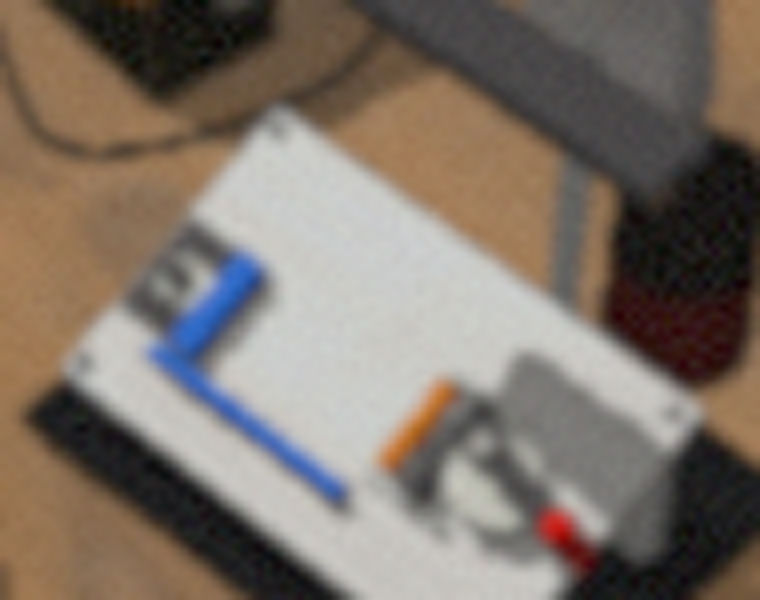

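View pics/d3.png

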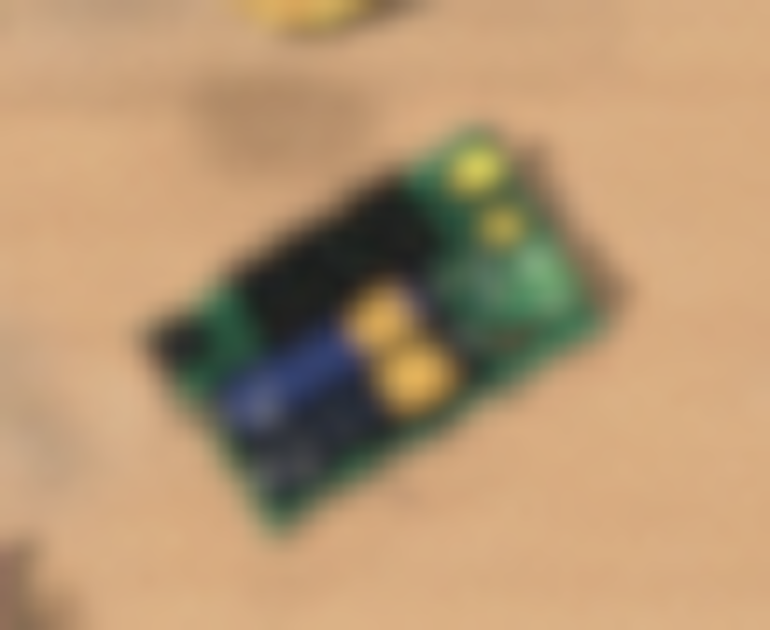

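View pics/d4.png

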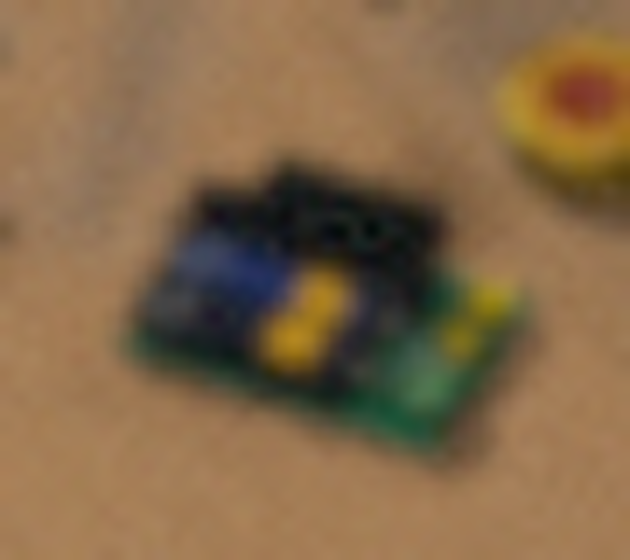

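```bash
cat > m.py <<'E'
from h import *
from scipy.optimize import least_squares
up=lambda p,s,o:((p[0]+.5)/s-.5+o[0],(p[1]+.5)/s-.5+o[1])
obs=[('top',(55,150),(66,91,0)),('top',(122,508),(-78,91,0)),('top',(697,398),(-78,-144,0)),
('scene',(65,375),(-78,91,0)),('scene',(280,103),(66,91,0)),('scene',(708,410),(66,-144,0)),
('top',(706,270),(0,-151,64)),('scene',(556,521),(0,-151,64))]
off={'top':(255,195),'scene':(290,205)}
def f(p):
    Rb=bedR(p[2]);o=np.array([p[0],p[1],.075]);e=[]
    for n,uv,b in obs: e+=list(proj(n,[o+Rb@(np.array(b)/1000)])[0]-up(uv,8,off[n]))
    return np.array(e)
if __name__=='__main__':
    s=least_squares(f,[.62,.08,.17],x_scale=[.01,.01,.1],loss='soft_l1')
    print(s.x,np.degrees(s.x[2]));print(f(s.x).reshape(-1,2).round(2))
    Rb=bedR(s.x[2]);o=np.array([*s.x[:2],.075])
    def onbed(n,uv,z):
        c,v=ray(n,uv); nn=Rb[:,2]; c=c-nn*z/1000; t=(o-c)@nn/(v@nn); return (Rb.T@(c+v*t-o)*1000).round(1)
    for n,uv,z,l in [('top',(215,290),12.5,'stop top-right upper'),('top',(230,398),12.5,'stop lower'),('top',(445,222),13.5,'pad face up L'),('top',(462,330),13.5,'pad low L'),
      ('top',(462,368),10,'ledge R end top-ish'),('top',(230,405),10,'ledge upper edge L'),('top',(190,432),10,'ledge L end'),
      ('scene',(268,272),12.5,'stop right top'),('scene',(200,358),12.5,'stop right low'),('scene',(440,380),13.5,'pad'),('scene',(383,455),13.5,'pad'),
      ('scene',(347,492),10,'ledge R'),('scene',(150,355),10,'ledge L')]:
        print(l,n,onbed(n,up(uv,8,off[n]),z))
    ot=(185,250);os=(235,205)
    C=np.array([onplane('top',up(p,14,ot),.005) for p in [(480,125),(612,318),(280,540),(140,345)]])
    print('board corners',C.round(4).tolist(),C.mean(0)); 
    for i in range(4): d=C[i]-C[i-1]; print(np.linalg.norm(d),np.degrees(np.arctan2(d[1],d[0])))
    for p in [(430,450),(525,305),(130,345)]: print('scene bcorner',onplane('scene',up(p,14,os),.003))
    print('box top ctr top',onplane('top',up((335,262),14,ot),.038))
E
python3 m.py
```

```text
[0.62423893 0.08731805 0.15449386] 8.851846187464929
[[ 0.98  0.91]
 [ 0.06 -0.52]
 [-0.33  1.26]
 [-0.87 -1.98]
 [ 0.05  0.09]
 [-1.31  0.92]
 [ 0.58 -2.11]
 [ 1.49 -2.23]]
stop top-right upper top [ 5.8 40.4 -0. ]
stop lower top [-38.7  41.5   0. ]
pad face up L top [ 18.2 -53.9   0. ]
pad low L top [-26.5 -54.2   0. ]
ledge R end top-ish top [-42.8 -52.2  -0. ]
ledge upper edge L top [-42.2  41.9  -0. ]
ledge L end top [-50.5  59.4  -0. ]
stop right top scene [ 4.7 36.5 -0. ]
stop right low scene [-40.9  34.2  -0. ]
pad scene [ 13.1 -54.9  -0. ]
pad scene [-25.1 -57.3  -0. ]
ledge R scene [-45.6 -54.4  -0. ]
ledge L scene [-52.8  54.   -0. ]
board corners [[0.5447, 0.3353, 0.005], [0.4987, 0.3041, 0.005], [0.448, 0.3804, 0.005], [0.494, 0.4135, 0.005]] [0.49633272 0.35831971 0.005     ]
0.09324662213990612 -57.04323484161579
0.05557319585821167 -145.85470066699733
0.0916243712623614 123.62209376526451
0.0566934307375152 35.76858920280235
scene bcorner [0.49726896 0.30716052 0.003     ]
scene bcorner [0.54286799 0.3346159  0.003     ]
scene bcorner [0.45286902 0.38223382 0.003     ]
box top ctr top [0.50856654 0.36341369 0.038     ]
```

Run:
```python
from h import *
yaw=np.radians(32.3);c,s=np.cos(yaw),np.sin(yaw)
Rz=np.array([[c,-s,0],[s,c,0],[0,0,1]]); mid=np.array([.4972,.3584,0]); o=mid-Rz@[0,-.001,0]
print('origin',o,'grip16',o+Rz@[.016,-.003,.035])
for n,off in(('top',(185,250)),('scene',(235,205))):
  for b in [(27,-44,5),(-27,-44,5),(-27,42,5),(27,42,5),(2,-28,38),(26,-28,38),(26,22,38),(2,22,38),(22,38,5),(22,38,15),(22,38,25),(-24,37,23),(6,37,23)]:
    p=proj(n,[o+Rz@(np.array(b)/1000)])[0]; print(n,b,((p+.5-off)*14-.5).round())
s=r.sense(); q=s['eef_rot']; print(R.from_quat(q,scalar_first=True).as_matrix().round(3))
```

```text
origin [0.49666565 0.35924526 0.        ] grip16 [0.51179289 0.36525911 0.035     ]
top (27, -44, 5) [475. 132.]
top (-27, -44, 5) [597. 324.]
top (-27, 42, 5) [281. 525.]
top (27, 42, 5) [159. 332.]
top (2, -28, 38) [453. 240.]
top (26, -28, 38) [398. 153.]
top (26, 22, 38) [211. 271.]
top (2, 22, 38) [265. 358.]
top (22, 38, 5) [185. 340.]
top (22, 38, 15) [177. 335.]
top (22, 38, 25) [170. 330.]
top (-24, 37, 23) [280. 495.]
top (6, 37, 23) [211. 387.]
scene (27, -44, 5) [521. 295.]
scene (-27, -44, 5) [429. 444.]
scene (-27, 42, 5) [128. 347.]
scene (27, 42, 5) [224. 202.]
scene (2, -28, 38) [411. 260.]
scene (26, -28, 38) [453. 195.]
scene (26, 22, 38) [278. 141.]
scene (2, 22, 38) [235. 205.]
scene (22, 38, 5) [229. 220.]
scene (22, 38, 15) [225. 194.]
scene (22, 38, 25) [221. 168.]
scene (-24, 37, 23) [142. 298.]
scene (6, 37, 23) [197. 217.]
[[ 0.383 -0.001 -0.924]
 [ 0.924 -0.002  0.383]
 [-0.002 -1.     0.   ]]
```

```bash
cat >> h.py <<'E'
def cur():
    s=r.sense(); return np.array(s['position']),R.from_quat(s['eef_rot'],scalar_first=True)
def rot_from(jaw,app):
    y=np.array(app,float)/np.linalg.norm(app); x=np.array(jaw,float); x-=y*(x@y); x/=np.linalg.norm(x)
    return R.from_matrix(np.stack([x,y,np.cross(x,y)],1))
def plan(p1,R1,n,jaw,start=None,dp=1,dr=2):
    p,Rc=start or cur(); p0,R0=p.copy(),Rc; w=(R0.inv()*R1).as_rotvec(); rows=[]
    for k in range(1,n+1):
        a=k/n; tp=p0+(p1-p0)*a; tR=R0*R.from_rotvec(w*a)
        d=np.round(Rc.inv().apply(tp-p)*1000,dp); t=np.round((Rc.inv()*tR).as_rotvec(),dr)
        p=p+Rc.apply(d/1000); Rc=Rc*R.from_rotvec(t); rows.append([float(v)+0. for v in (*d,*t)]+[jaw])
    print('['+',\n'.join(str(x) for x in rows)+']'); return p,Rc
def st(p1=None,R1=None):
    s=r.sense(); print('t',round(s['time'],2),'pos',s['position'].round(4),'F',s['contact_force'].round(1),'open',round(s['opening'],4),'q',s['q'].round(2))
    if p1 is not None:
        p,Rc=cur(); print('err tool mm',(Rc.inv().apply(p1-p)*1000).round(1),'rot',(Rc.inv()*R1).as_rotvec().round(3))
YB=np.radians(32.3)
RG=rot_from([-np.sin(YB),np.cos(YB),0],[0,0,-1])
PG=np.array([.5118,.3653,.035])
E
python3 - <<'E'
from h import *
plan(PG+[0,0,.1],RG,10,1.0,dp=0)
E
```

```text
[[-2.0, 8.0, -33.0, 0.0, -0.1, 0.0, 1.0],
[-5.0, 8.0, -33.0, 0.0, -0.09, 0.0, 1.0],
[-7.0, 8.0, -33.0, 0.0, -0.1, 0.0, 1.0],
[-11.0, 8.0, -31.0, 0.0, -0.09, 0.0, 1.0],
[-14.0, 8.0, -30.0, 0.0, -0.1, 0.0, 1.0],
[-17.0, 8.0, -29.0, 0.0, -0.09, 0.0, 1.0],
[-20.0, 8.0, -27.0, 0.0, -0.1, 0.0, 1.0],
[-21.0, 8.0, -26.0, 0.0, -0.1, 0.0, 1.0],
[-25.0, 8.0, -22.0, 0.0, -0.09, 0.0, 1.0],
[-26.0, 8.0, -21.0, 0.0, -0.1, 0.0, 1.0]]
```

>>> {"fn": "move_arm", "kwargs": {
  "targets": [
    [-2, 8, -33, 0, -0.1, 0, 1],
    [-5, 8, -33, 0, -0.09, 0, 1],
    [-7, 8, -33, 0, -0.1, 0, 1],
    [-11, 8, -31, 0, -0.09, 0, 1],
    [-14, 8, -30, 0, -0.1, 0, 1],
    [-17, 8, -29, 0, -0.09, 0, 1],
    [-20, 8, -27, 0, -0.1, 0, 1],
    [-21, 8, -26, 0, -0.1, 0, 1],
    [-25, 8, -22, 0, -0.09, 0, 1],
    [-26, 8, -21, 0, -0.1, 0, 1]
  ]
}}

```text
time: 1.35
position: [0.5128, 0.3653, 0.1355]
eef_rot: [0.339, -0.339, -0.62, 0.621]
contact_force: [0.1, 0.4, 1.4]
opening: 0.0939
```

Run:
```python
from h import *
st(PG,RG)
T=r.grab_frame('top');S=r.grab_frame('scene')
crop('',T,180,230,80,80,7,'pics/e1.png');crop('',S,200,150,100,100,6,'pics/e2.png')
st(PG,RG)
```

```text
t 1.35 pos [0.5128 0.3653 0.1355] F [0.1 0.4 1.4] open 0.0939 q [ 0.53  0.29  1.29  0.    1.56 -1.61]
err tool mm [  0.6 100.5   0.7] rot [-0.001  0.007  0.   ]
t 1.45 pos [0.5139 0.3636 0.134 ] F [-1.5  0.2  0.1] open 0.0938 q [ 0.53  0.29  1.29 -0.    1.56 -1.61]
err tool mm [ 2.7 99.   0.6] rot [-0.003  0.    -0.001]
```

View pics/e1.png

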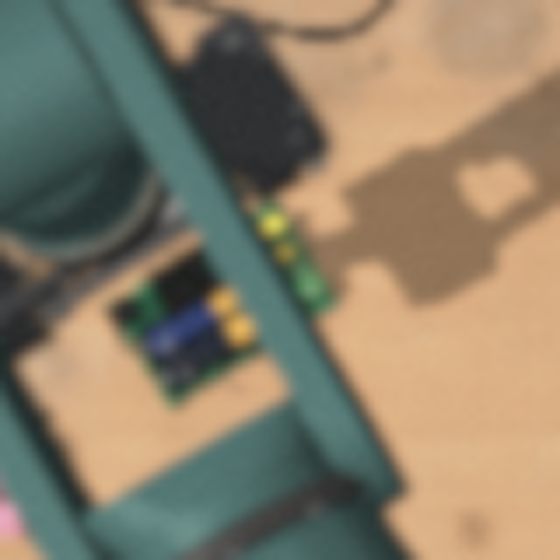

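View pics/e2.png

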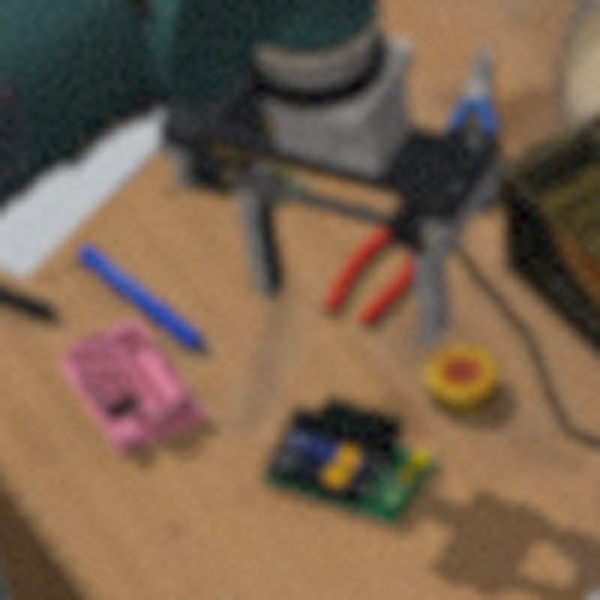

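Run:
```python
from h import *
for i in range(5): print(cur()[0])
p,Rc=cur()
for sx in(-1,1):
  for yy in(-8,8):
    q=p+Rc.apply(np.array([sx*.047,.011,yy/1000])); print(sx,yy,((proj('scene',[q])[0]+.5-(200,150))*6-.5).round())
```

```text
[0.51393395 0.36362942 0.13398045]
[0.51393395 0.36362942 0.13398045]
[0.51393395 0.36362942 0.13398045]
[0.51393395 0.36362942 0.13398045]
[0.51393395 0.36362942 0.13398045]
-1 -8 [429. 327.]
-1 8 [417. 346.]
1 -8 [282. 283.]
1 8 [270. 301.]
```

>>> {"fn": "move_arm", "kwargs": {
  "targets": [
    [1, 14, 0.5, 0, 0, 0, 1],
    [0, 14, 0, 0, 0, 0, 1],
    [0, 14, 0, 0, 0, 0, 1],
    [0, 14, 0, 0, 0, 0, 1],
    [0, 14, 0, 0, 0, 0, 1],
    [0, 12, 0, 0, 0, 0, 1],
    [0, 10, 0, 0, 0, 0, 1],
    [0, 7.5, 0, 0, 0, 0, 1],
    [0, 0, 0, 0, 0, 0, 1],
    [0, 0, 0, 0, 0, 0, 1]
  ]
}}

```text
time: 2.7
position: [0.5116, 0.3668, 0.0376]
eef_rot: [-0.34, 0.34, 0.62, -0.62]
contact_force: [0.2, 0.1, -0.2]
opening: 0.0938
```

Run:
```python
from h import *
st(PG,RG)
S=r.grab_frame('scene')
crop('',S,210,170,80,75,8,'pics/f1.png')
st(PG,RG)
```

```text
t 2.7 pos [0.5116 0.3668 0.0376] F [ 0.2  0.1 -0.2] open 0.0938 q [ 0.53  0.36  1.41  0.    1.37 -1.61]
err tool mm [-1.4  2.6  0.7] rot [ 0.001  0.003 -0.   ]
t 2.75 pos [0.5117 0.3668 0.0377] F [0.2 0.4 0.2] open 0.0937 q [ 0.53  0.35  1.41  0.    1.37 -1.61]
err tool mm [-1.4  2.7  0.7] rot [0.001 0.003 0.   ]
```

View pics/f1.png

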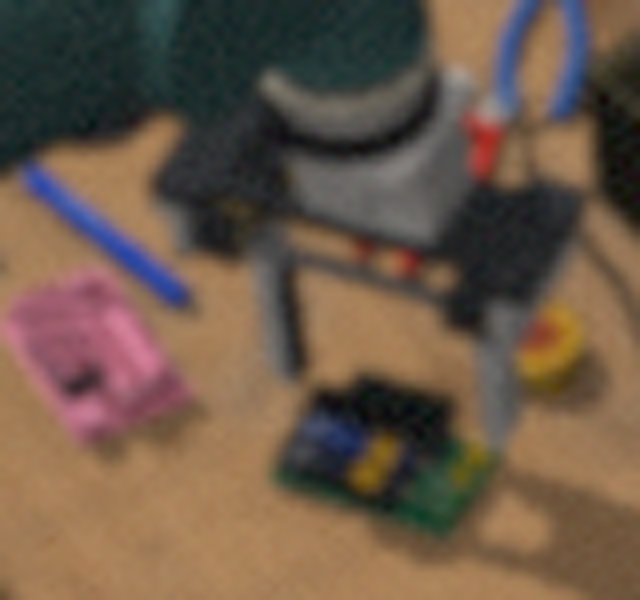

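>>> {"fn": "move_arm", "kwargs": {
  "targets": [
    [-0.5, 3.5, 0.5, 0, 0, 0, 1],
    [0, 0, 0, 0, 0, 0, 1],
    [0, 0, 0, 0, 0, 0, 0.6],
    [0, 0, 0, 0, 0, 0, 0.5],
    [0, 0, 0, 0, 0, 0, 0.4],
    [0, 0, 0, 0, 0, 0, 0.3],
    [0, 0, 0, 0, 0, 0, 0.3],
    [0, 0, 0, 0, 0, 0, 0.3],
    [0, 0, 0, 0, 0, 0, 0.3],
    [0, 0, 0, 0, 0, 0, 0.3]
  ],
  "squeeze": 25
}}

```text
time: 4.0
position: [0.5112, 0.3658, 0.0335]
eef_rot: [-0.34, 0.34, 0.62, -0.62]
contact_force: [0.9, -0.5, -0.2]
opening: 0.0495
```

Run:
```python
from h import *
st(PG,RG)
```

```text
t 4.0 pos [0.5112 0.3658 0.0335] F [ 0.9 -0.5 -0.2] open 0.0495 q [ 0.53  0.36  1.42 -0.    1.37 -1.61]
err tool mm [-0.8 -1.5 -0.2] rot [ 0.     0.003 -0.   ]
```

```bash
cat >> h.py <<'E'
BY=0.154; BO=np.array([.6242,.0873,.075]); RB=bedR(BY)
def bed2w(p): return BO+RB@(np.array(p)/1000)
RP=rot_from(RB[:,1],-RB[:,2])
def tcpbed():
    p,_=cur(); return (RB.T@(p-BO)*1000).round(1)
E
python3 - <<'E'
from h import *
p,Rc=cur()
A=plan(p+[0,0,.12],Rc,3,.3,dp=0)
T=bed2w((-2,-8.5,33.5+110)); print(T)
B=plan(T,RP,7,.3,start=A,dp=0)
E
```

```text
[[0.0, -40.0, 0.0, 0.0, 0.0, 0.0, 0.3],
[0.0, -40.0, 0.0, 0.0, 0.0, 0.0, 0.3],
[0.0, -40.0, 0.0, 0.0, 0.0, 0.0, 0.3]]
[0.5660224  0.06966735 0.2052803 ]
[[-40.0, -7.0, 16.0, -0.06, 0.06, 0.01, 0.3],
[-41.0, -8.0, 13.0, -0.06, 0.06, 0.01, 0.3],
[-41.0, -8.0, 11.0, -0.06, 0.05, 0.02, 0.3],
[-43.0, -8.0, 7.0, -0.06, 0.06, 0.01, 0.3],
[-42.0, -8.0, 5.0, -0.05, 0.06, 0.01, 0.3],
[-43.0, -8.0, 2.0, -0.06, 0.06, 0.01, 0.3],
[-43.0, -7.0, -2.0, -0.06, 0.06, 0.02, 0.3]]
```

Run:
```python
from h import *
p,Rc=cur()
A=plan(p+[0,0,.08],Rc,4,.3,dp=0)
B=plan(np.array([.48,.32,.205]),RP,6,.3,start=A,dp=0)
```

```text
[[0.0, -20.0, 0.0, 0.0, 0.0, 0.0, 0.3],
[0.0, -20.0, 0.0, 0.0, 0.0, 0.0, 0.3],
[0.0, -20.0, 0.0, 0.0, 0.0, 0.0, 0.3],
[0.0, -20.0, 0.0, 0.0, 0.0, 0.0, 0.3]]
[[-4.0, -15.0, 8.0, -0.07, 0.07, 0.01, 0.3],
[-4.0, -16.0, 8.0, -0.07, 0.07, 0.02, 0.3],
[-5.0, -16.0, 5.0, -0.07, 0.06, 0.01, 0.3],
[-6.0, -17.0, 4.0, -0.07, 0.07, 0.02, 0.3],
[-6.0, -16.0, 3.0, -0.06, 0.07, 0.01, 0.3],
[-6.0, -17.0, 1.0, -0.07, 0.07, 0.02, 0.3]]
```

>>> {"fn": "move_arm", "kwargs": {
  "targets": [
    [0, -20, 0, 0, 0, 0, 0.3],
    [0, -20, 0, 0, 0, 0, 0.3],
    [0, -20, 0, 0, 0, 0, 0.3],
    [0, -20, 0, 0, 0, 0, 0.3],
    [-4, -15, 8, -0.07, 0.07, 0.01, 0.3],
    [-4, -16, 8, -0.07, 0.07, 0.02, 0.3],
    [-5, -16, 5, -0.07, 0.06, 0.01, 0.3],
    [-6, -17, 4, -0.07, 0.07, 0.02, 0.3],
    [-6, -16, 3, -0.06, 0.07, 0.01, 0.3],
    [-6, -17, 1, -0.07, 0.07, 0.02, 0.3]
  ]
}}

```text
time: 5.25
position: [0.4798, 0.3199, 0.2072]
eef_rot: [-0.356, 0.548, 0.635, -0.413]
contact_force: [-0.2, 0.2, -1.2]
opening: 0.0499
```

Run:
```python
from h import *
st(bed2w((-2,-8.5,143.5)),RP)
plan(bed2w((-2,-8.5,33.5+110)),RP,9,.3,dp=0)
S=r.grab_frame('scene');crop('',S,160,130,240,170,3.3,'pics/g1.png')
```

```text
t 5.25 pos [0.4798 0.3199 0.2072] F [-0.2  0.2 -1.2] open 0.0499 q [ 0.59 -0.11  1.65 -0.19  1.23 -1.1 ]
err tool mm [-260.1   21.8  -43.8] rot [-0.001 -0.007 -0.004]
[[-29.0, 2.0, -5.0, 0.0, 0.0, 0.0, 0.3],
[-29.0, 3.0, -5.0, 0.0, 0.0, 0.0, 0.3],
[-29.0, 2.0, -5.0, 0.0, 0.0, 0.0, 0.3],
[-29.0, 3.0, -4.0, 0.0, 0.0, 0.0, 0.3],
[-29.0, 2.0, -5.0, 0.0, 0.0, 0.0, 0.3],
[-28.0, 3.0, -5.0, 0.0, 0.0, 0.0, 0.3],
[-29.0, 2.0, -5.0, 0.0, -0.01, 0.0, 0.3],
[-29.0, 2.0, -5.0, 0.0, 0.0, 0.0, 0.3],
[-29.0, 3.0, -4.0, 0.0, 0.0, 0.0, 0.3]]
```

View pics/g1.png

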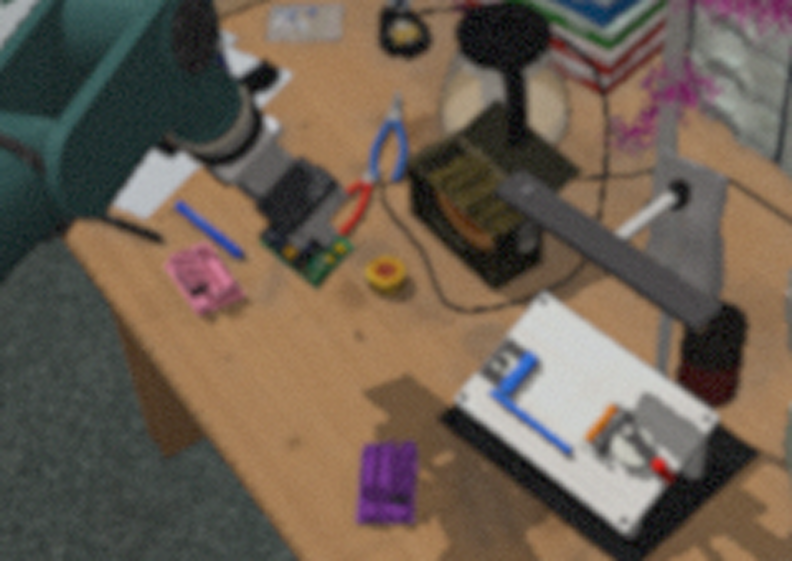

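>>> {"fn": "move_arm", "kwargs": {
  "targets": [
    [-29, 2, -5, 0, 0, 0, 0.3],
    [-29, 3, -5, 0, 0, 0, 0.3],
    [-29, 2, -5, 0, 0, 0, 0.3],
    [-29, 3, -4, 0, 0, 0, 0.3],
    [-29, 2, -5, 0, 0, 0, 0.3],
    [-28, 3, -5, 0, 0, 0, 0.3],
    [-29, 2, -5, 0, -0.01, 0, 0.3],
    [-29, 2, -5, 0, 0, 0, 0.3],
    [-29, 3, -4, 0, 0, 0, 0.3],
    [0, 0, 0, 0, 0, 0, 0.3]
  ]
}}

```text
time: 6.55
position: [0.5674, 0.069, 0.2036]
eef_rot: [-0.353, 0.545, 0.636, -0.417]
contact_force: [-0.6, 0.5, -1.7]
opening: 0.0501
```

Run:
```python
from h import *
T=r.grab_frame('top');S=r.grab_frame('scene');st(bed2w((-2,-8.5,143.5)),RP);print(tcpbed())
crop('',S,260,150,130,130,5,'pics/i1.png');crop('',T,240,170,120,100,6,'pics/i2.png')
```

```text
t 6.65 pos [0.5669 0.0709 0.2036] F [ 0.   0.4 -2.1] open 0.0495 q [-0.01 -0.16  1.69  0.07  1.2  -1.76]
err tool mm [-1.  -2.   0.3] rot [-0.004  0.006 -0.003]
[ -1.7  -7.5 141.5]
```

View pics/i1.png

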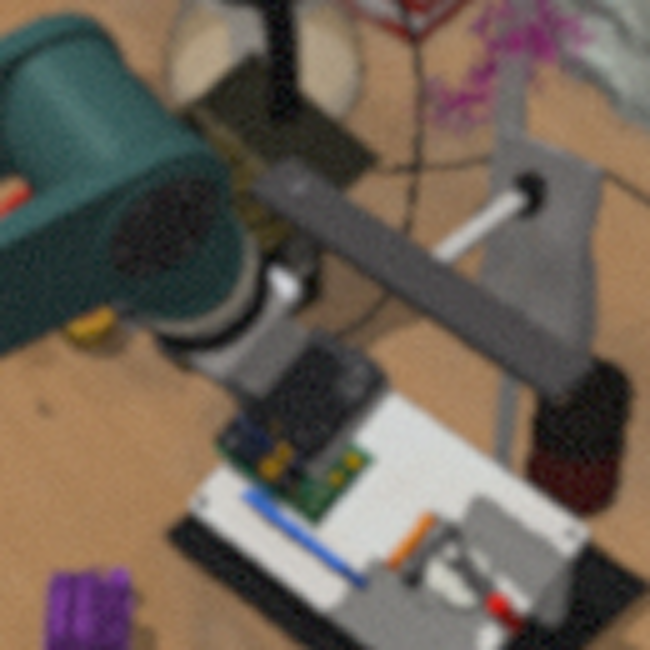

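View pics/i2.png

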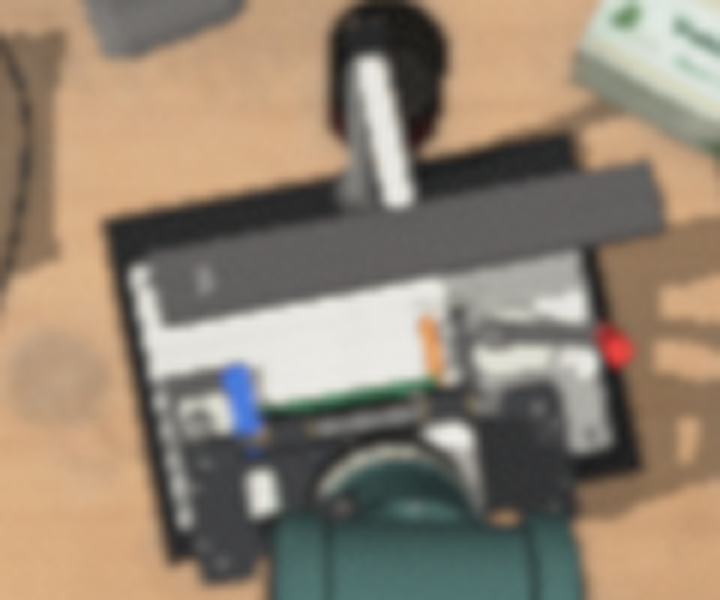

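```bash
cat > e.py <<'E'
from h import *
S=cv2.imread('pics/scene0.png').astype(float);T=cv2.imread('pics/top0.png').astype(float)
def edge(im,a,b,ch=None,w=3.0,trim=.1):
    """subpixel edge fit along segment a-b (image px); returns two end points on fitted line"""
    g=im[...,ch] if ch is not None else im.mean(2); g=g.astype(np.float32)
    a=np.array(a,float);b=np.array(b,float);d=(b-a)/np.linalg.norm(b-a);n=np.array([-d[1],d[0]]);P=[]
    for t in np.linspace(trim,1-trim,60):
        c=a+(b-a)*t; o=np.arange(-w,w+.01,.25); q=c+o[:,None]*n
        v=cv2.remap(g,q[:,0].astype(np.float32)[None],q[:,1].astype(np.float32)[None],cv2.INTER_LINEAR)[0]
        gr=np.abs(np.gradient(cv2.GaussianBlur(v[None],(0,0),2)[0])); gr=np.maximum(gr-gr.max()*.4,0)
        P.append(c+n*(gr@o)/gr.sum())
    vx,vy,x0,y0=cv2.fitLine(np.array(P,np.float32),cv2.DIST_HUBER,0,.01,.01).ravel()
    f=lambda p:np.array([x0,y0])+np.array([vx,vy])*((p-[x0,y0])@[vx,vy])
    return f(a),f(b)
u1=lambda p:((p[0]+.5)/8-.5+255,(p[1]+.5)/8-.5+195)
u2=lambda p:((p[0]+.5)/8-.5+290,(p[1]+.5)/8-.5+205)
if __name__=='__main__':
    def yaw(n,a,b,z):
        A=onplane(n,a,z);B=onplane(n,b,z);d=A-B; print('   yaw',np.degrees(np.arctan2(-d[0],d[1])).round(2),A.round(4),B.round(4))
    L=[('top','bar front',T,u1((100,235)),u1((640,132)),.300),('top','plate low',T,u1((122,508)),u1((697,398)),.0433),
       ('top','ledge up',T,u1((235,404)),u1((450,366)),.075-.045*np.sin(TH)+.009),('top','ledge low',T,u1((200,432)),u1((455,381)),.06),
       ('top','base low',T,u1((110,545)),u1((735,425)),.0),('top','base up',T,u1((20,95)),u1((350,38)),.0),
       ('scene','plate hi',S,u2((285,105)),u2((705,408)),.1018),('scene','bar front',S,u2((350,-0)),u2((640,195)),.300),
       ('scene','ledge up',S,u2((190,362)),u2((347,485)),.0657),('scene','ledge low',S,u2((155,358)),u2((335,502)),.06)]
    for n,l,im,a,b,z in L:
        ea,eb=edge(im,a,b); print(n,l,np.round(ea,2),np.round(eb,2)); yaw(n,ea,eb,z)
E
python3 e.py
```

```text
top bar front [267.1  224.16] [334.68 211.72]
   yaw 10.04 [0.5959 0.162  0.3   ] [ 0.6293 -0.0269  0.3   ]
top plate low [269.84 258.23] [341.63 244.  ]
   yaw 10.57 [0.5376 0.1664 0.0433] [ 0.5812 -0.067   0.0433]
top ledge up [283.95 245.16] [310.85 240.54]
   yaw 9.15 [0.576  0.1201 0.0657] [0.5899 0.0338 0.0657]
top ledge low [279.57 248.61] [311.34 241.72]
   yaw 11.68 [0.5659 0.1344 0.06  ] [0.587  0.0321 0.06  ]
top base low [268.51 263.66] [346.51 248.07]
   yaw 10.63 [0.5259 0.1728 0.    ] [ 0.5746 -0.0868  0.    ]
top base up [256.97 205.96] [298.11 198.22]
   yaw 10.42 [0.7218 0.2106 0.    ] [0.7473 0.0721 0.    ]
scene plate hi [324.67 218.43] [377.81 255.39]
   yaw 11.14 [0.6676 0.1831 0.1018] [ 0.7122 -0.0435  0.1018]
scene bar front [333.   205.01] [368.76 230.08]
   yaw 9.9 [0.6123 0.0678 0.3   ] [ 0.636  -0.0676  0.3   ]
scene ledge up [313.08 250.12] [332.8  265.37]
   yaw 10.12 [0.5729 0.1174 0.0657] [0.5887 0.029  0.0657]
scene ledge low [308.83 249.45] [331.58 267.13]
   yaw 10.12 [0.5655 0.1316 0.06  ] [0.5839 0.0289 0.06  ]
```

```bash
cat > e2.py <<'E'
from e import *
yw=np.radians(10.4); RB=bedR(yw); u=np.array([np.cos(yw),np.sin(yw),0]); v=np.array([-np.sin(yw),np.cos(yw),0])
o=u*.6315
def vb(n,uv,zb):
    c,d=ray(n,uv); nn=RB[:,2]; c=c-nn*zb/1000; P0=np.array([*o[:2],.075]); t=(P0-c)@nn/(d@nn); X=c+d*t; b=RB.T@(X-P0)*1000; return b[:2]
L=[('top','plateL',T,u1((60,160)),u1((118,505)),0,None),('top','plateR',T,u1((655,135)),u1((692,392)),0,None),
('top','stop R',T,u1((213,290)),u1((228,395)),12.5,2),('top','stop L',T,u1((178,295)),u1((198,400)),12.5,2),
('top','pad L',T,u1((441,222)),u1((459,328)),13.5,0),('top','pad R',T,u1((462,222)),u1((478,322)),13.5,0),
('scene','plateL',S,u2((70,365)),u2((270,108)),0,None),('scene','stopR',S,u2((268,272)),u2((196,360)),12.5,2),('scene','stopL',S,u2((235,250)),u2((165,335)),12.5,2),
('scene','padL',S,u2((438,382)),u2((382,458)),13.5,0)]
for n,l,im,a,b,z,ch in L:
    ea,eb=edge(im,a,b,ch,w=2.2); print(n,l,vb(n,ea,z).round(1),vb(n,eb,z).round(1))
E
python3 e2.py
```

```text
top plateL [65.8 66.4] [-77.4  68. ]
top plateR [  30.9 -170.3] [ -76.9 -170.5]
top stop R [ 5.3 13.8] [-38.   15.3]
top stop L [ 5.9 29.6] [-37.6  27.7]
top pad L [ 15.3 -77.7] [-28.7 -77.7]
top pad R [ 13.7 -86.9] [-27.8 -86.7]
scene plateL [-76.2  60.5] [62.5 64.4]
scene stopR [3.9 7.6] [-43.3   7.5]
scene stopL [ 3.1 26. ] [-42.9  24.7]
scene padL [  9.1 -81.9] [-29.1 -82. ]
```

```bash
cat > g.py <<'E'
from h import *
p,Rc=cur(); M=Rc.as_matrix()
# board axes from tool: tool x = board y, tool y = -board z
Rbd=np.stack([np.cross(M[:,0],-M[:,1]),M[:,0],-M[:,1]],1)
bo=p-Rbd@np.array([.016,-.003,.0335])
for n,off,s in(('scene',(260,150),5),('top',(240,170),6)):
  for b in [(27,-44,5),(-27,-44,5),(-27,42,5),(27,42,5),(-27,-44,0),(-27,42,0)]:
    q=proj(n,[bo+Rbd@(np.array(b)/1000)])[0]; print(n,b,q.round(1),((q+.5-off)*s-.5).round())
E
python3 g.py
python3 - <<'E'
import cv2
a=cv2.imread('pics/i1.png');b=cv2.imread('pics/i2.png')
cv2.imwrite('pics/j.png',cv2.resize(a[400:540,190:400],None,fx=3,fy=3,interpolation=cv2.INTER_CUBIC))
cv2.imwrite('pics/j2.png',cv2.resize(b[350:460,220:480],None,fx=3,fy=3,interpolation=cv2.INTER_CUBIC))
E
```

```text
scene (27, -44, 5) [334.2 240.7] [373. 456.]
scene (-27, -44, 5) [322.7 254.1] [316. 523.]
scene (-27, 42, 5) [303.3 238.7] [219. 446.]
scene (27, 42, 5) [314.6 225.7] [275. 381.]
scene (-27, -44, 0) [323.2 254.7] [318. 525.]
scene (-27, 42, 0) [303.9 239.3] [221. 449.]
top (27, -44, 5) [312.  232.1] [434. 375.]
top (-27, -44, 5) [314.7 249.3] [451. 478.]
top (-27, 42, 5) [286.6 254.2] [282. 507.]
top (27, 42, 5) [283.7 237. ] [265. 404.]
top (-27, -44, 0) [314.5 248.9] [450. 476.]
top (-27, 42, 0) [286.5 253.7] [282. 505.]
```

View pics/j.png

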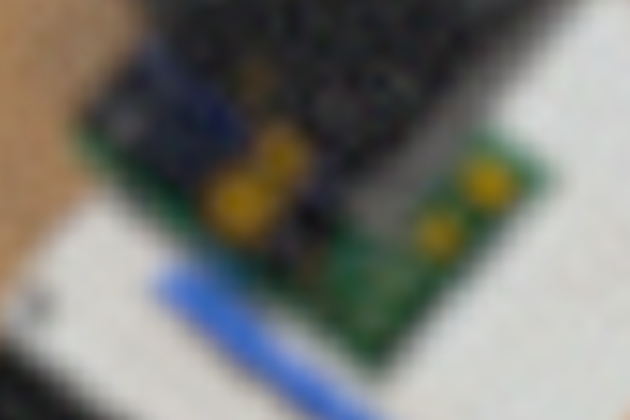

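View pics/j2.png

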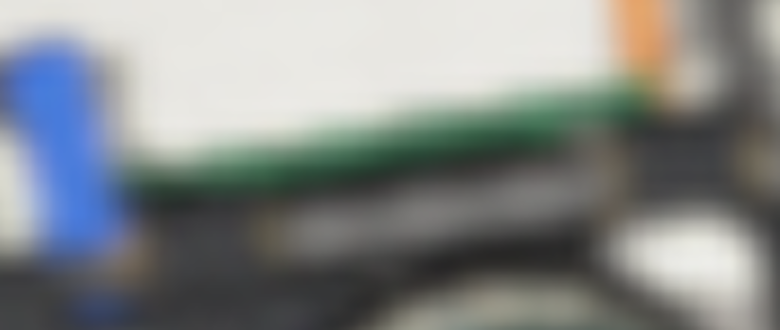

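Run:
```python
from e import *
def X(l1,l2): # intersect lines
    a,b=l1;c,d=l2; A=np.stack([b-a,-(d-c)],1); t=np.linalg.solve(A,c-a); return a+(b-a)*t[0]
tl=edge(T,u1((122,508)),u1((697,398)));tL=edge(T,u1((60,160)),u1((118,505)),w=2.2);tR=edge(T,u1((655,135)),u1((692,392)),w=2.2)
sL=edge(S,u2((70,365)),u2((270,108)),w=2.2);sh=edge(S,u2((285,105)),u2((705,408)));sl=edge(S,u2((75,385)),u2((310,555)))
print('BL top',X(tl,tL),'scene',X(sl,sL),tri(X(sl,sL),X(tl,tL)))
# HL: top of left edge hidden-ish; pad ends, stop ends
for nm,a,b in [('stop far top-left',(235,250),(178,290)),('pad upper',(447,383),(452,220)),('pad lower',(385,462),(468,328)),('ledge R',(345,493),(460,374)),('HL',(280,103),(55,150))]:
    print(nm,tri(u2(a),u1(b)))
```

```text
BL top [269.40278773 258.31258829] scene [297.20567164 251.26833695] (array([0.54040492, 0.16786541, 0.03075155]), np.float64(0.0026362326398843795))
stop far top-left (array([0.61734684, 0.14281713, 0.08471589]), np.float64(0.004060250835337834))
pad upper (array([0.64421794, 0.03344115, 0.08819926]), np.float64(0.003152698172662102))
pad lower (array([0.60549425, 0.02635215, 0.07169281]), np.float64(0.001211314821853346))
ledge R (array([0.58850782, 0.02964384, 0.06052703]), np.float64(0.0005897730959417033))
HL (array([0.67317587, 0.19015513, 0.09713169]), np.float64(0.001486092671009622))
```

```bash
sed -i 's/^BY=.*/BY=0.1815; BO=np.array([.6263,.0885,.075]); RB=bedR(BY)/' h.py
python3 - <<'E'
from h import *
print(tcpbed()); st(bed2w((0,-9.5,33.5+20)),RP)
plan(bed2w((0,-9.5,33.5+20)),RP,8,.3,dp=1,dr=3)
E
```

```text
[ -4.   -6.6 142.5]
t 6.65 pos [0.5669 0.0709 0.2036] F [ 0.   0.4 -2.1] open 0.0495 q [-0.01 -0.16  1.69  0.07  1.2  -1.76]
err tool mm [-1.6 89.  -4.4] rot [-0.004 -0.019 -0.014]
[[-0.2, 11.1, -0.5, 0.0, -0.002, -0.002, 0.3],
[-0.2, 11.2, -0.6, -0.001, -0.003, -0.001, 0.3],
[-0.2, 11.1, -0.5, 0.0, -0.002, -0.002, 0.3],
[-0.3, 11.1, -0.6, -0.001, -0.002, -0.002, 0.3],
[-0.3, 11.1, -0.5, 0.0, -0.003, -0.002, 0.3],
[-0.3, 11.2, -0.5, -0.001, -0.002, -0.001, 0.3],
[-0.3, 11.1, -0.5, 0.0, -0.002, -0.002, 0.3],
[-0.3, 11.1, -0.5, -0.001, -0.003, -0.002, 0.3]]
```

>>> {"fn": "move_arm", "kwargs": {
  "targets": [
    [-0.3, 11, -0.5, 0, -0.003, -0.002, 0.3],
    [-0.3, 11, -0.5, 0, -0.003, -0.002, 0.3],
    [-0.3, 11, -0.5, 0, -0.003, -0.002, 0.3],
    [-0.3, 11, -0.5, 0, -0.002, -0.002, 0.3],
    [-0.3, 11, -0.5, 0, -0.002, -0.002, 0.3],
    [-0.3, 11, -0.5, 0, -0.002, -0.002, 0.3],
    [-0.3, 11, -0.5, 0, -0.002, -0.002, 0.3],
    [-0.3, 11, -0.5, 0, -0.002, 0, 0.3],
    [0, 0, 0, 0, 0, 0, 0.3],
    [0, 0, 0, 0, 0, 0, 0.3]
  ]
}}

```text
time: 7.9
position: [0.6062, 0.0748, 0.1247]
eef_rot: [-0.349, 0.536, 0.644, -0.42]
contact_force: [-0.3, -0.3, -1.8]
opening: 0.0498
```

```bash
python3 - <<'E'
from h import *
T=r.grab_frame('top');S=r.grab_frame('scene');st(bed2w((0,-9.5,53.5)),RP);print(tcpbed())
crop('',S,290,205,75,75,10,'pics/k1.png');crop('',T,265,200,70,60,10,'pics/k2.png')
cv2.imwrite('pics/sceneK.png',S[:,:,::-1]);cv2.imwrite('pics/topK.png',T[:,:,::-1])
E
sed -i "s/(('scene',(260,150),5),('top',(240,170),6))/(('scene',(290,205),10),('top',(265,200),10))/" g.py; python3 g.py
```

```text
t 8.0 pos [0.6064 0.0748 0.1252] F [-0.8 -0.3 -1.6] open 0.0494 q [-0.01 -0.03  1.73  0.09  1.03 -1.8 ]
err tool mm [0.4 1.3 0.3] rot [-0.002  0.001 -0.001]
[ 0.3 -9.9 54.8]
scene (27, -44, 5) [342.9 249.7] [534. 451.]
scene (-27, -44, 5) [332.3 262.6] [427. 581.]
scene (-27, 42, 5) [313.1 248. ] [236. 435.]
scene (27, 42, 5) [323.6 235.5] [340. 309.]
scene (-27, -44, 0) [332.7 263.1] [431. 586.]
scene (-27, 42, 0) [313.6 248.6] [240. 440.]
top (27, -44, 5) [309.5 224.4] [450. 248.]
top (-27, -44, 5) [312.4 240.7] [479. 411.]
top (-27, 42, 5) [285.8 245.9] [213. 463.]
top (27, 42, 5) [282.7 229.5] [182. 300.]
top (-27, -44, 0) [312.2 240.3] [477. 408.]
top (-27, 42, 0) [285.7 245.5] [212. 459.]
```

View pics/k1.png

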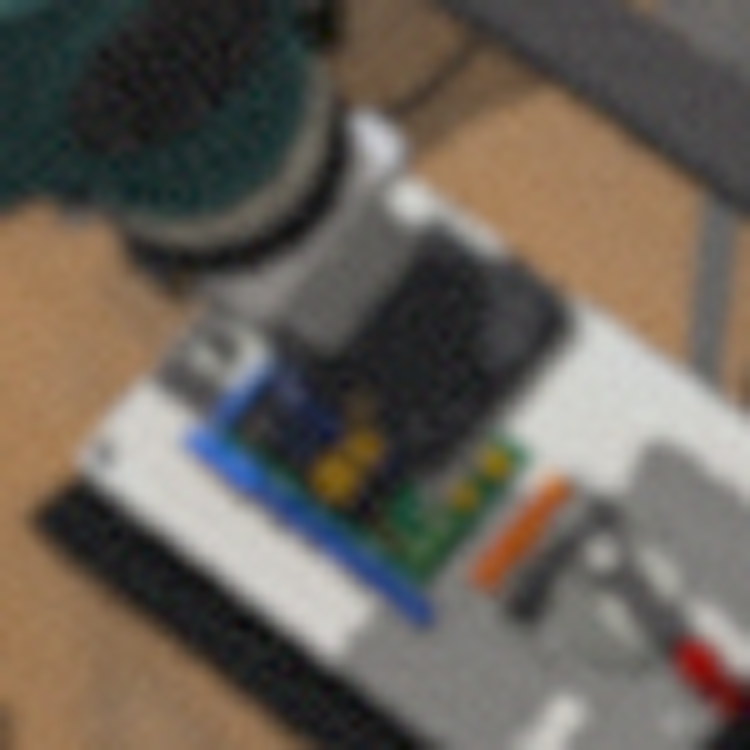

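View pics/k2.png

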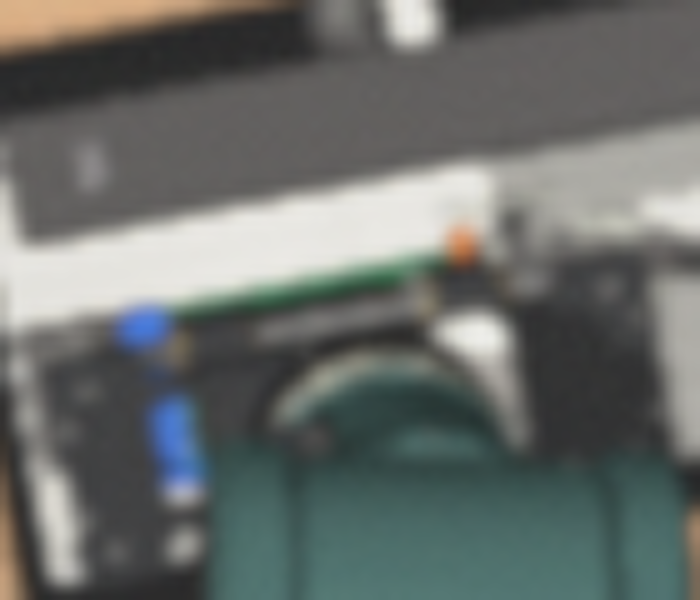

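>>> {"fn": "move_arm", "kwargs": {
  "targets": [
    [0, 2, -0.6, 0, 0, 0, 0.3],
    [0, 2, -0.6, 0, 0, 0, 0.3],
    [0, 2, 0, 0, 0, 0, 0.3],
    [0, 2, 0, 0, 0, 0, 0.3],
    [0, 2, 0, 0, 0, 0, 0.3],
    [0, 2, 0, 0, 0, 0, 0.3],
    [0, 2, 0, 0, 0, 0, 0.3],
    [0, 2, 0, 0, 0, 0, 0.3],
    [0, 1, 0, 0, 0, 0, 0.3],
    [0, 0, 0, 0, 0, 0, 0.3]
  ]
}}

```text
time: 9.25
position: [0.6139, 0.0762, 0.1093]
eef_rot: [-0.349, 0.536, 0.644, -0.42]
contact_force: [0.3, 0.9, -1.5]
opening: 0.0498
```

```bash
python3 - <<'E'
from h import *
T=r.grab_frame('top');S=r.grab_frame('scene');st(bed2w((0,-9.5,33.5)),RP);print(tcpbed(), (RB.T@r.sense()['contact_force']).round(1))
crop('',S,290,205,75,75,10,'pics/l1.png');crop('',T,265,200,70,60,10,'pics/l2.png')
E
python3 g.py|grep scene
```

```text
t 9.35 pos [0.614  0.0762 0.1095] F [-0.5 -1.1 -1.5] open 0.0498 q [-0.01  0.    1.73  0.09  1.   -1.8 ]
err tool mm [0.4 3.8 0.9] rot [-0.003  0.001 -0.001]
[ 0.9 -9.9 37.3] [-1.3 -1.  -1.1]
scene (27, -44, 5) [344.3 251.4] [548. 468.]
scene (-27, -44, 5) [333.8 264.2] [442. 596.]
scene (-27, 42, 5) [314.8 249.7] [252. 451.]
scene (27, 42, 5) [325.1 237.2] [356. 327.]
scene (-27, -44, 0) [334.2 264.6] [446. 601.]
scene (-27, 42, 0) [315.2 250.2] [257. 456.]
```

View pics/l1.png

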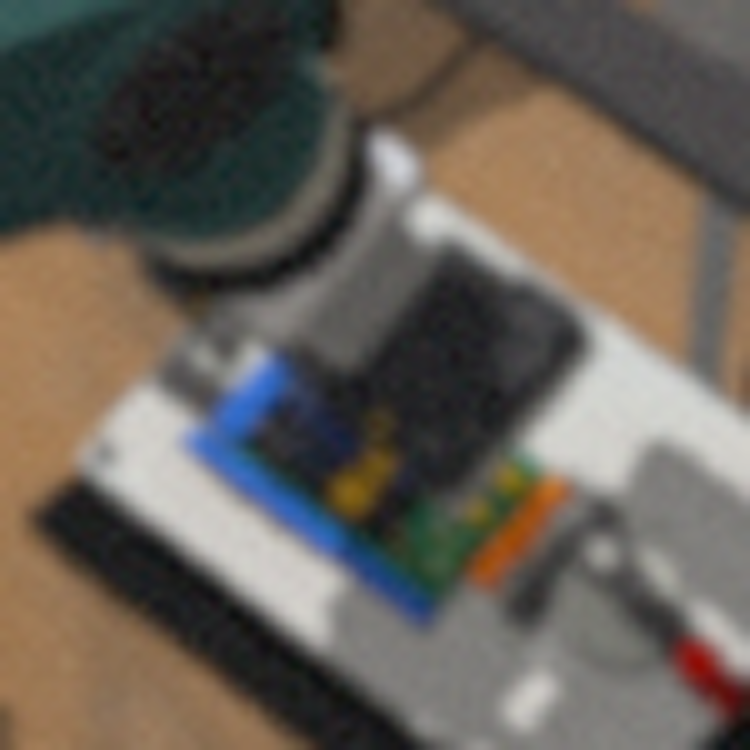

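View pics/l2.png

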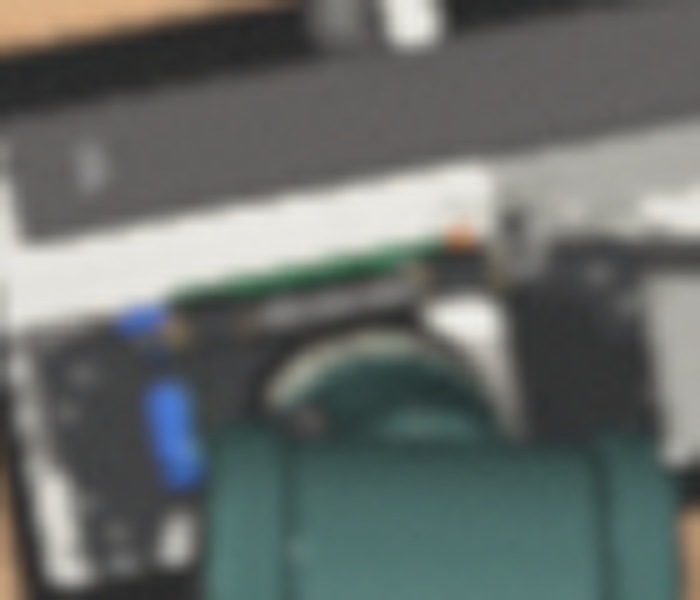

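>>> {"fn": "move_arm", "kwargs": {
  "targets": [
    [0, 1, 0, 0, 0, 0, 0.3],
    [0, 1, 0, 0, 0, 0, 0.3],
    [0, 0.5, 0, 0, 0, 0, 0.3],
    [0, 0.5, 0, 0, 0, 0, 0.3],
    [0, 0.5, 0, 0, 0, 0, 0.3],
    [0, 0.5, 0, 0, 0, 0, 0.3],
    [0, 0, 0, 0, 0, 0, 0.3],
    [0, 0, 0, 0, 0, 0, 0.3],
    [0, 0, 0, 0, 0, 0, 0.3],
    [0, 0, 0, 0, 0, 0, 0.3]
  ]
}}

```text
time: 10.6
position: [0.6153, 0.0764, 0.1065]
eef_rot: [-0.349, 0.536, 0.644, -0.42]
contact_force: [-5.1, -1.6, 4.6]
opening: 0.0501
```

Run:
```python
from h import *
st(bed2w((0,-9.5,33.5)),RP);print(tcpbed(), (RB.T@r.sense()['contact_force']).round(1))
```

```text
t 10.6 pos [0.6153 0.0764 0.1065] F [-5.1 -1.6  4.6] open 0.0501 q [-0.01  0.01  1.73  0.09  0.99 -1.8 ]
err tool mm [0.4 0.6 1. ] rot [-0.003  0.001 -0.001]
[ 1.  -9.9 34.1] [-3.  -0.6  6.4]
```

>>> {"fn": "move_arm", "kwargs": {
  "targets": [
    [0, -0.3, 0, 0, 0, 0, 0.3],
    [0, 0, 0.5, 0, 0, 0, 0.3],
    [0, 0, 0.5, 0, 0, 0, 0.3],
    [0, 0, 0.5, 0, 0, 0, 0.3],
    [0, 0, 0.5, 0, 0, 0, 0.3],
    [0, 0, 0, 0, 0, 0, 0.3],
    [0, 0, 0, 0, 0, 0, 0.3],
    [0, 0, 0, 0, 0, 0, 0.3],
    [0, 0, 0, 0, 0, 0, 0.3],
    [0, 0, 0, 0, 0, 0, 0.3]
  ]
}}

```text
time: 11.85
position: [0.6141, 0.0761, 0.1059]
eef_rot: [-0.349, 0.537, 0.644, -0.419]
contact_force: [0.7, -0.0, 5.9]
opening: 0.0499
```

Run:
```python
from h import *
st(bed2w((0,-9.5,33.5)),RP);print(tcpbed(), (RB.T@r.sense()['contact_force']).round(1))
```

```text
t 11.85 pos [0.6141 0.0761 0.1059] F [ 0.7 -0.   5.9] open 0.0499 q [-0.01  0.01  1.74  0.09  0.99 -1.8 ]
err tool mm [ 0.5  0.5 -0.4] rot [-0.002  0.    -0.001]
[ -0.4 -10.   34. ] [ 3.1 -0.1  5.1]
```

>>> {"fn": "move_arm", "kwargs": {
  "targets": [
    [0, -0.4, 0, 0, 0, 0, 0.3],
    [0, 0, 0.5, 0, 0, 0, 0.3],
    [0, 0, 0.5, 0, 0, 0, 0.3],
    [0, 0, 0.5, 0, 0, 0, 0.3],
    [0, 0, 0.5, 0, 0, 0, 0.3],
    [0, 0, 0, 0, 0, 0, 0.3],
    [0, 0, 0, 0, 0, 0, 0.3],
    [0, 0, 0, 0, 0, 0, 0.3],
    [0, 0, 0, 0, 0, 0, 0.3],
    [0, 0, 0, 0, 0, 0, 0.3]
  ]
}}

```text
time: 13.1
position: [0.6131, 0.0758, 0.1061]
eef_rot: [-0.348, 0.537, 0.644, -0.418]
contact_force: [6.3, 0.4, 2.7]
opening: 0.0499
```

```bash
python3 - <<'E'
from h import *
S=r.grab_frame('scene');crop('',S,290,205,75,75,10,'pics/m1.png')
st(bed2w((0,-9.5,33.5)),RP);print(tcpbed(), (RB.T@r.sense()['contact_force']).round(1))
E
python3 g.py|grep scene
```

```text
t 13.15 pos [0.6131 0.0758 0.1061] F [5.2 0.8 4.1] open 0.0495 q [-0.01  0.    1.74  0.09  0.99 -1.8 ]
err tool mm [ 0.6  1.1 -1.3] rot [ 0.001  0.    -0.001]
[ -1.3 -10.1  34.6] [ 6.5 -0.2  1.6]
scene (27, -44, 5) [344.1 252.2] [546. 476.]
scene (-27, -44, 5) [333.6 265. ] [441. 604.]
scene (-27, 42, 5) [314.7 250.5] [251. 459.]
scene (27, 42, 5) [325. 238.] [354. 335.]
scene (-27, -44, 0) [334.  265.5] [445. 609.]
scene (-27, 42, 0) [315.1 251. ] [256. 464.]
```

View pics/m1.png

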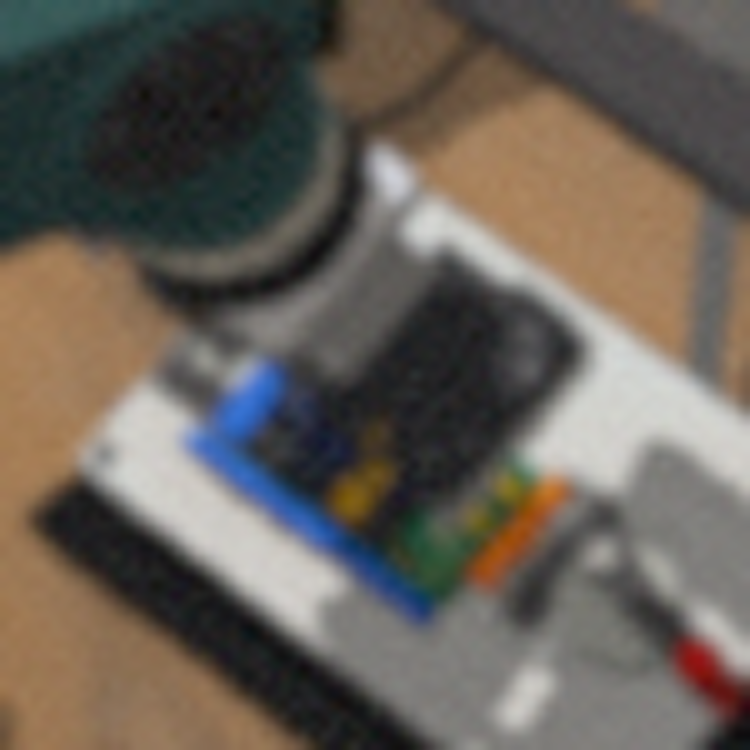

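>>> {"fn": "move_arm", "kwargs": {
  "targets": [
    [0, 0.3, -0.7, 0, 0, 0, 0.3],
    [0, 0, 0, 0, 0, 0, 0.3],
    [0, 0, 0, 0, 0, 0, 0.6],
    [0, 0, 0, 0, 0, 0, 0.7],
    [0, 0, 0, 0, 0, 0, 0.7],
    [0, 0, 0, 0, 0, 0, 0.7],
    [0, 0, 0, 0, 0, 0, 0.7],
    [0, 0, 0, 0, 0, 0, 0.7],
    [0, 0, 0, 0, 0, 0, 0.7],
    [0, 0, 0, 0, 0, 0, 0.7]
  ]
}}

```text
time: 14.4
position: [0.6118, 0.0761, 0.1042]
eef_rot: [-0.35, 0.536, 0.643, -0.42]
contact_force: [-0.1, -0.1, 0.2]
opening: 0.0656
```

>>> {"fn": "move_arm", "kwargs": {
  "targets": [
    [0, -3, 0, 0, 0, 0, 0.7],
    [0, -5, 0, 0, 0, 0, 0.7],
    [0, -8, 0, 0, 0, 0, 0.7],
    [0, -12, 0, 0, 0, 0, 0.7],
    [0, -12, 0, 0, 0, 0, 0.7],
    [0, -12, 0, 0, 0, 0, 0.7],
    [0, -12, 0, 0, 0, 0, 0.7],
    [0, -12, 0, 0, 0, 0, 0.7],
    [0, -12, 0, 0, 0, 0, 0.6],
    [0, -12, 0, 0, 0, 0, 0.5]
  ]
}}

```text
time: 15.65
position: [0.5723, 0.0686, 0.197]
eef_rot: [-0.349, 0.536, 0.644, -0.42]
contact_force: [0.7, -0.6, -0.6]
opening: 0.0499
```

Run:
```python
from h import *
S=r.grab_frame('scene');crop('',S,290,205,75,75,10,'pics/n1.png')
st();print(tcpbed())
```

```text
t 15.7 pos [0.5729 0.0686 0.1992] F [ 0.5  0.1 -0. ] open 0.0479 q [-0.03 -0.15  1.69  0.09  1.19 -1.8 ]
[ -0.8 -10.  136.3]
```

View pics/n1.png

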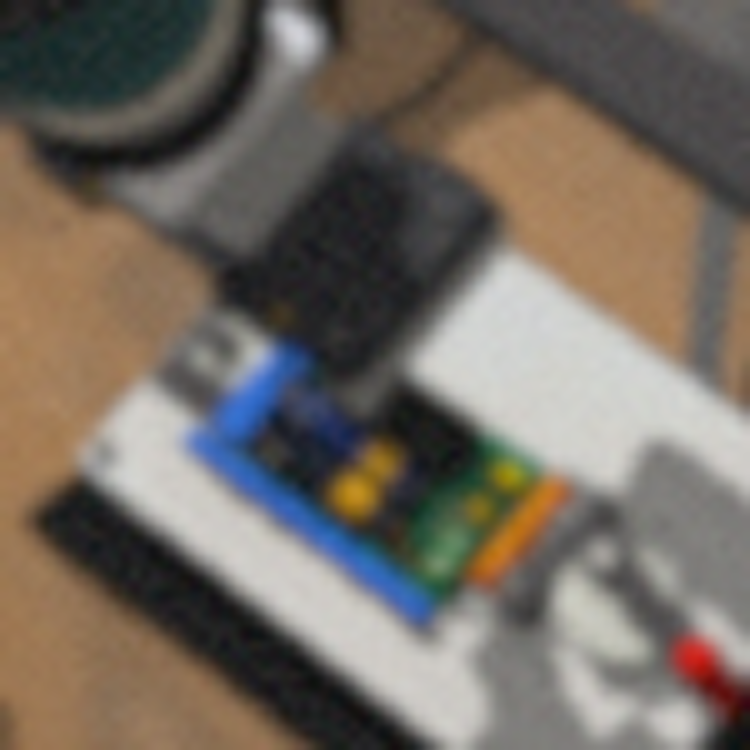

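Run:
```python
from h import *
print('knob bed',(RB.T@(np.array([.6216,-.0629,.113])-BO)*1000).round(1))
st(bed2w((0,-151,130)),RP)
A=plan(bed2w((0,-151,110)),RP,9,.6,dp=1,dr=3)
```

```text
knob bed [ -13.7 -148.1   47.7]
t 15.7 pos [0.5729 0.0686 0.1992] F [ 0.5  0.1 -0. ] open 0.0479 q [-0.03 -0.15  1.69  0.09  1.19 -1.8 ]
err tool mm [-141.     6.4   -0.7] rot [-0.     0.001 -0.001]
[[-15.7, 2.9, -0.1, 0.0, 0.0, 0.0, 0.6],
[-15.6, 3.0, 0.0, 0.0, 0.0, 0.0, 0.6],
[-15.7, 2.9, -0.1, 0.0, 0.0, 0.0, 0.6],
[-15.7, 3.0, -0.1, 0.0, 0.0, -0.001, 0.6],
[-15.6, 2.9, -0.1, 0.0, 0.0, 0.0, 0.6],
[-15.7, 2.9, 0.0, 0.0, 0.001, 0.0, 0.6],
[-15.7, 2.9, -0.1, 0.0, 0.0, 0.0, 0.6],
[-15.7, 2.9, -0.1, 0.0, 0.0, 0.0, 0.6],
[-15.6, 3.0, -0.1, 0.0, 0.0, 0.0, 0.6]]
```

Run:
```python
from h import *
S=r.grab_frame('scene');T=r.grab_frame('top')
cv2.imwrite('pics/sceneN.png',S[:,:,::-1]);cv2.imwrite('pics/topN.png',T[:,:,::-1])
crop('',S,340,235,50,50,12,'pics/o1.png');crop('',T,300,200,60,50,12,'pics/o2.png')
for zb in(25,45,64):
  for x,y in((0,-151),(-13.7,-149.5)): 
    P=bed2w((x,y,zb)); a=proj('scene',[P])[0];b=proj('top',[P])[0]
    print(zb,x,((a+.5-(340,235))*12).round(),((b+.5-(300,200))*12).round())
P=bed2w((0,-89,21.5));a=proj('scene',[P])[0];b=proj('top',[P])[0];print('pivot',((a+.5-(340,235))*12).round(),((b+.5-(300,200))*12).round())
```

```text
25 0 [300. 427.] [497. 267.]
25 -13.7 [263. 465.] [500. 318.]
45 0 [284. 404.] [510. 282.]
45 -13.7 [246. 442.] [512. 334.]
64 0 [269. 381.] [522. 297.]
64 -13.7 [231. 419.] [524. 349.]
pivot [125. 299.] [266. 308.]
```

View pics/o1.png

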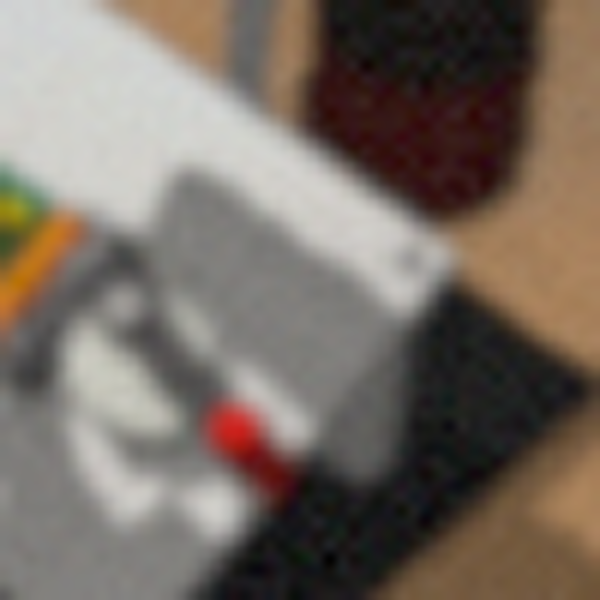

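View pics/o2.png

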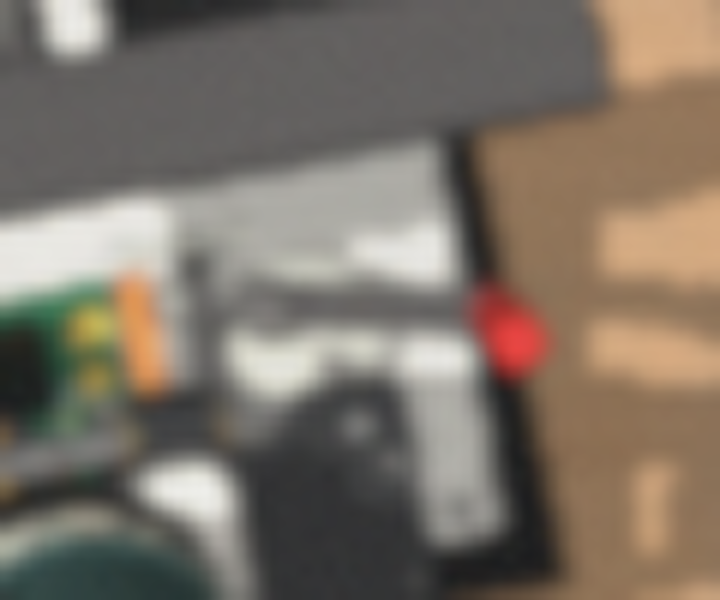

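>>> {"fn": "move_arm", "kwargs": {
  "targets": [
    [-15.6, 3, 1.2, 0, 0, 0, 0.6],
    [-15.6, 3, 1.2, 0, 0, 0, 0.6],
    [-15.6, 3, 1.3, 0, 0, 0, 0.6],
    [-15.6, 3, 1.3, 0, 0, 0, 0.6],
    [-15.6, 3, 1.3, 0, 0, 0, 0.6],
    [-15.6, 3, 1.3, 0, 0, 0, 0.6],
    [-15.6, 3, 1.3, 0, 0, 0, 0.6],
    [-15.6, 3, 1.3, 0, 0, 0, 0.6],
    [-15.6, 3, 1.3, 0, 0, 0, 0.6],
    [0, 0, 0, 0, 0, 0, 0.6]
  ]
}}

```text
time: 17.05
position: [0.5984, -0.0706, 0.1665]
eef_rot: [-0.35, 0.537, 0.643, -0.42]
contact_force: [-0.3, 0.5, 0.4]
opening: 0.0564
```

Run:
```python
from h import *
S=r.grab_frame('scene');T=r.grab_frame('top')
st(bed2w((-12.5,-150.5,42)),RP);print(tcpbed())
crop('',S,300,195,90,85,8,'pics/p1.png');crop('',T,265,190,100,80,7,'pics/p2.png')
p,Rc=cur()
for sx in(-1,1):
   q=p+Rc.apply(np.array([sx*.028,.011,0])); print(sx,((proj('scene',[q])[0]+.5-(300,195))*8-.5).round(),((proj('top',[q])[0]+.5-(265,190))*7-.5).round())
```

```text
t 17.15 pos [ 0.5984 -0.0694  0.1669] F [0.7 0.2 0.9] open 0.0562 q [-0.32 -0.06  1.67  0.21  1.16 -2.12]
err tool mm [-0.2 64.7 -1.4] rot [-0.003 -0.    -0.   ]
[ -13.7 -150.3  106.7]
-1 [514. 617.] [626. 276.]
1 [401. 533.] [501. 300.]
```

View pics/p1.png

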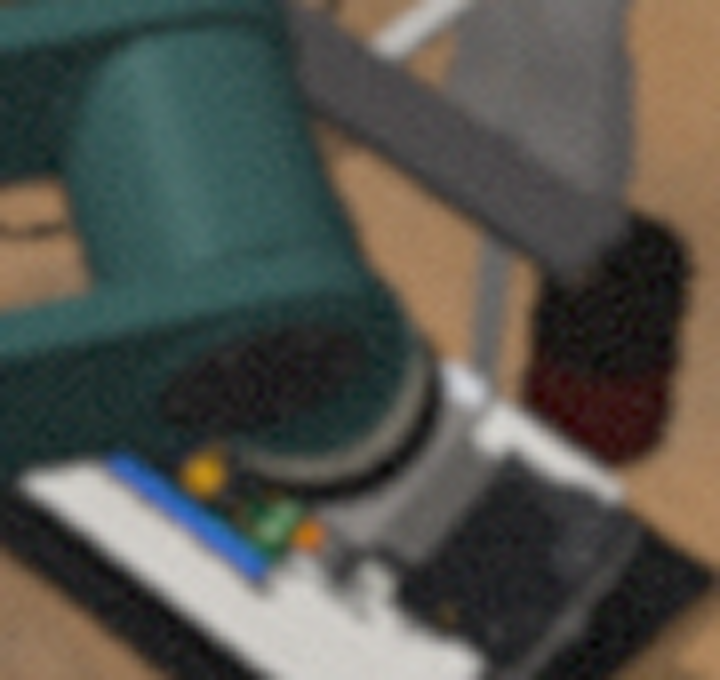

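View pics/p2.png

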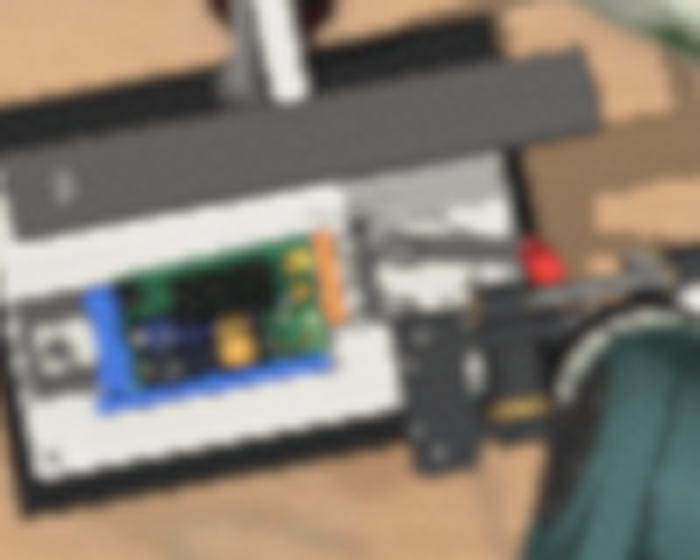

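>>> {"fn": "move_arm", "kwargs": {
  "targets": [
    [0, 8, -1, 0, 0, 0, 0.6],
    [0, 8, 0, 0, 0, 0, 0.6],
    [0, 8, 0, 0, 0, 0, 0.6],
    [0, 8, 0, 0, 0, 0, 0.6],
    [0, 8, 0, 0, 0, 0, 0.6],
    [0, 8, 0, 0, 0, 0, 0.6],
    [0, 8, 0, 0, 0, 0, 0.6],
    [0, 8, 0, 0, 0, 0, 0.6],
    [0, 0, 0, 0, 0, 0, 0.6],
    [0, 0, 0, 0, 0, 0, 0.6]
  ]
}}

```text
time: 18.4
position: [0.6249, -0.0646, 0.1091]
eef_rot: [-0.349, 0.536, 0.644, -0.42]
contact_force: [0.5, 0.2, -0.5]
opening: 0.0566
```

Run:
```python
from h import *
S=r.grab_frame('scene')
st(bed2w((-12.5,-150.5,42)),RP);print(tcpbed())
crop('',S,310,215,80,75,9,'pics/q1.png')
```

```text
t 18.45 pos [ 0.6249 -0.0647  0.1093] F [0.1 0.6 0. ] open 0.0563 q [-0.29  0.04  1.7   0.22  1.04 -2.12]
err tool mm [-0.1  1.1 -0. ] rot [-0.003  0.001 -0.001]
[ -12.5 -150.4   43.1]
```

View pics/q1.png

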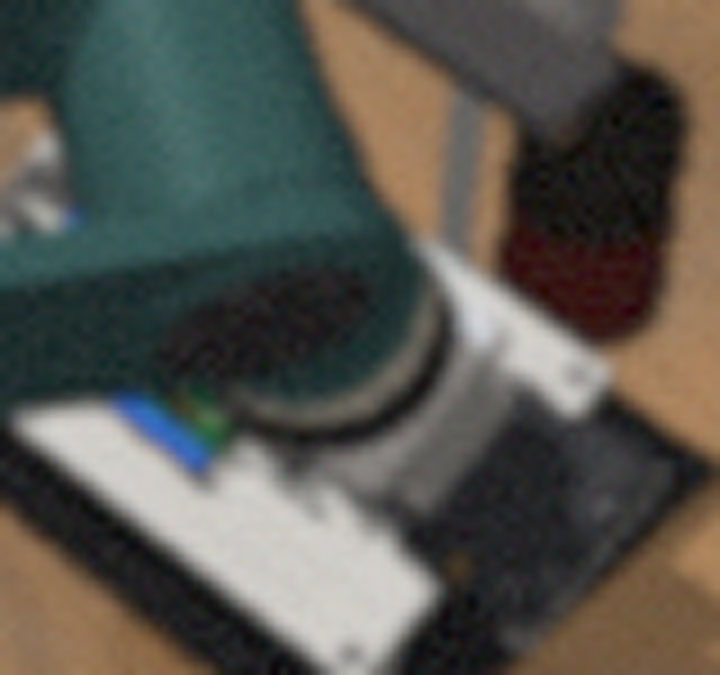

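No contact and no force. Next I close gently on the knob.

>>> {"fn": "move_arm", "kwargs": {
  "targets": [
    [0, 0, 0, 0, 0, 0, 0.4],
    [0, 0, 0, 0, 0, 0, 0.3],
    [0, 0, 0, 0, 0, 0, 0.25],
    [0, 0, 0, 0, 0, 0, 0.2],
    [0, 0, 0, 0, 0, 0, 0.1],
    [0, 0, 0, 0, 0, 0, 0.1],
    [0, 0, 0, 0, 0, 0, 0.1],
    [0, 0, 0, 0, 0, 0, 0.1],
    [0, 0, 0, 0, 0, 0, 0.1],
    [0, 0, 0, 0, 0, 0, 0.1]
  ],
  "squeeze": 15
}}

```text
time: 19.7
position: [0.625, -0.0661, 0.109]
eef_rot: [-0.349, 0.537, 0.643, -0.42]
contact_force: [0.5, -5.0, -1.3]
opening: 0.0157
```

Run:
```python
from h import *
st();print(tcpbed(),(RB.T@r.sense()['contact_force']).round(1))
```

```text
t 19.7 pos [ 0.625  -0.0661  0.109 ] F [ 0.5 -5.  -1.3] open 0.0157 q [-0.3   0.04  1.7   0.21  1.04 -2.12]
[ -12.8 -151.8   43. ] [-0.9 -5.  -1. ]
```

>>> {"fn": "move_arm", "kwargs": {
  "targets": [
    [-1.4, 0, 0, 0, 0, 0, 0.1],
    [0.3, 0, 1.5, 0, 0.025, 0, 0.1],
    [0.3, 0, 1.5, 0, 0.025, 0, 0.1],
    [0.3, 0, 1.5, 0, 0.025, 0, 0.1],
    [0.3, 0, 1.5, 0, 0.025, 0, 0.1],
    [0.3, 0, 1.5, 0, 0.025, 0, 0.1],
    [0.3, 0, 1.5, 0, 0.025, 0, 0.1],
    [0.3, 0, 1.5, 0, 0.025, 0, 0.1],
    [0.3, 0, 1.5, 0, 0.025, 0, 0.1],
    [0, 0, 0, 0, 0, 0, 0.1]
  ]
}}

```text
time: 20.95
position: [0.6139, -0.0646, 0.1043]
eef_rot: [-0.412, 0.576, 0.605, -0.364]
contact_force: [3.3, -2.3, -0.6]
opening: 0.0157
```

```bash
cat > lv.py <<'E'
from h import *
s=r.sense();F=s['contact_force'];p,Rc=cur();b=tcpbed()
w=(RP.inv()*Rc).as_rotvec()
print('t',s['time'],'tcpbed',b,'turn',w.round(3),'Fbed',(RB.T@F).round(1),'Ftool',Rc.inv().apply(F).round(1),'open',round(s['opening'],4),'q6',s['q'][5].round(2))
print('theta est', np.arcsin(-b[0]/62).round(3), 'atan about (0,-91.1)',np.arctan2(-b[0],-(b[1]+91.1)).round(3),'rad',np.hypot(b[0],b[1]+91.1).round(1))
E
python3 lv.py
```

```text
t 20.95 tcpbed [ -24.5 -148.3   42.9] turn [0.003 0.2   0.001] Fbed [ 2.3 -2.9 -1.7] Ftool [-2.4  1.7 -2.8] open 0.0157 q6 -1.93
theta est 0.406 atan about (0,-91.1) 0.405 rad 62.2
```

>>> {"fn": "move_arm", "kwargs": {
  "targets": [
    [0.3, 0, 1.5, 0, 0.025, 0, 0.1],
    [0.3, 0, 1.5, 0, 0.025, 0, 0.1],
    [0.3, 0, 1.5, 0, 0.025, 0, 0.1],
    [0.3, 0, 1.5, 0, 0.025, 0, 0.1],
    [0.3, 0, 1.5, 0, 0.025, 0, 0.1],
    [0.3, 0, 1.5, 0, 0.025, 0, 0.1],
    [0.3, 0, 1.5, 0, 0.025, 0, 0.1],
    [0.3, 0, 1.5, 0, 0.025, 0, 0.1],
    [0.3, 0, 1.5, 0, 0.025, 0, 0.1],
    [0.3, 0, 1.5, 0, 0.025, 0, 0.1]
  ]
}}

```text
time: 22.2
position: [0.6006, -0.0594, 0.0988]
eef_rot: [-0.484, 0.617, 0.549, -0.289]
contact_force: [3.7, -3.1, -1.5]
opening: 0.0155
```

```bash
python3 lv.py
python3 - <<'E'
from h import *
T=r.grab_frame('top');S=r.grab_frame('scene')
cv2.imwrite('pics/topR.png',T[:,:,::-1])
crop('',T,265,200,80,60,9,'pics/r1.png');crop('',S,290,205,80,75,8,'pics/r2.png')
E
```

```text
t 22.2 tcpbed [ -37.8 -140.8   42.9] turn [0.003 0.451 0.001] Fbed [ 2.2 -3.7 -2.6] Ftool [-2.4  2.6 -3.6] open 0.0155 q6 -1.68
theta est 0.656 atan about (0,-91.1) 0.65 rad 62.4
```

View pics/r1.png

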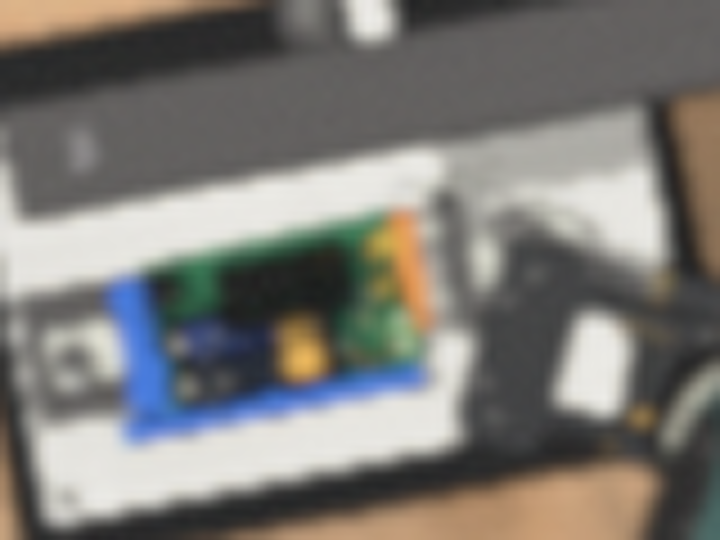

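View pics/r2.png

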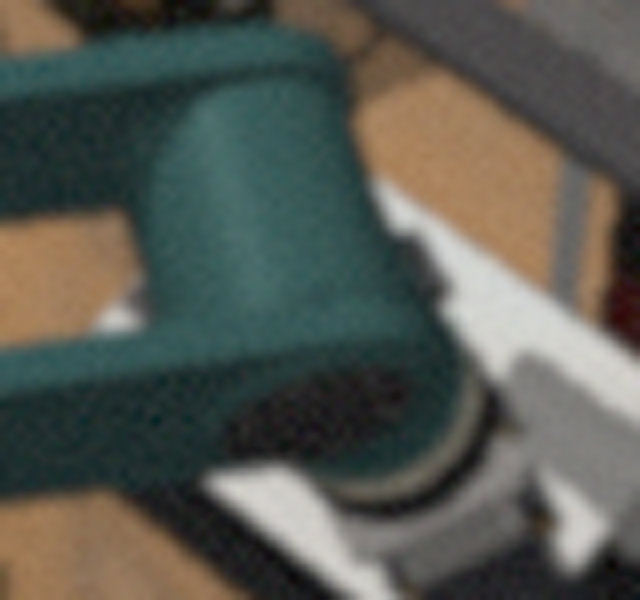

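```bash
cat > pd.py <<'E'
import sys
import contextlib,io
from e import edge
from h import *
def vb(n,uv,zb):
    c,d=ray(n,uv); nn=RB[:,2]; c=c-nn*zb/1000; t=(BO-c)@nn/(d@nn); return (RB.T@(c+d*t-BO)*1000)[:2]
def seg(im,hint_y,zb,col,xs=(-22,14)):
    a=proj('top',[bed2w((xs[0],hint_y,zb))])[0];b=proj('top',[bed2w((xs[1],hint_y,zb))])[0]
    ea,eb=edge(im,a,b,col,w=2.5,trim=.05); return (vb('top',ea,zb)[1]+vb('top',eb,zb)[1])/2
for f in sys.argv[1:]:
    im=cv2.imread(f'pics/{f}.png')
    m=cv2.cvtColor(im,cv2.COLOR_BGR2HSV).astype(int);H,s,v=m[...,0],m[...,1],m[...,2]
    P=np.argwhere((H>4)&(H<17)&(s>120)&(v>130))[:,::-1]
    B=np.argwhere((abs(H-110)<14)&(s>110)&(v>80))[:,::-1]
    pb=np.array([vb('top',p,13.5) for p in P]);pb=pb[(abs(pb[:,0]+5)<16)&(pb[:,1]>-75)&(pb[:,1]<-30)]
    bb=np.array([vb('top',p,12.5) for p in B]);bb=bb[(bb[:,0]>-32)&(bb[:,0]<2)&(bb[:,1]>25)&(bb[:,1]<65)]
    print(f,'pad ctr y',pb[:,1].mean().round(2),len(pb),'stop ctr y',bb[:,1].mean().round(2),len(bb))
E
python3 pd.py top0 topN topR; grep -n "__main__" e.py|head -1
```

```text
17:if __name__=='__main__':Traceback (most recent call last):
  File "pd.py", line 16, in <module>
    bb=np.array([vb('top',p,12.5) for p in B]);bb=bb[(bb[:,0]>-32)&(bb[:,0]<2)&(bb[:,1]>25)&(bb[:,1]<65)]
                 ~~^^^^^^^^^^^^^^
  File "pd.py", line 6, in vb
    c,d=ray(n,uv); nn=RB[:,2]; c=c-nn*zb/1000; t=(BO-c)@nn/(d@nn); return (RB.T@(c+d*t-BO)*1000)[:2]
        ~~~^^^^^^
  File "h.py", line 7, in ray
    K,k1,Rm,t=cam(n)
              ~~~^^^
  File "h.py", line 5, in cam
    c=r.camera_info(n); Rm=cv2.Rodrigues(np.array(c['rvec']))[0]; return c['K'],c['k1'],Rm,np.array(c['tvec'])
ValueError: time passes only in moves, steps and waits
```

```bash
sed -i 's/^def cam(n):/import functools\n@functools.lru_cache(None)\ndef cam(n):/' h.py
sed -i 's/^    pb=/    k=lambda A:A[(A[:,0]>265)\&(A[:,0]<330)\&(A[:,1]>205)\&(A[:,1]<255)]; P,B=k(P),k(B)\n    pb=/' pd.py; python3 pd.py top0 topN topR
```

```text
top0 pad ctr y -56.32 13 stop ctr y 48.46 38
topN pad ctr y -54.98 20 stop ctr y 45.49 44
topR pad ctr y -50.74 19 stop ctr y 45.62 52
```

```bash
cat > pf.py <<'E'
import sys
from h import *
xs=np.linspace(-18,8,14)
def prof(im,y0,y1,zb):
    ys=np.arange(y0,y1,.25); X,Y=np.meshgrid(xs,ys)
    P=BO+(np.stack([X,Y,np.full_like(X,zb)],-1).reshape(-1,3)/1000)@RB.T
    q=proj('top',P).reshape(len(ys),len(xs),2).astype(np.float32)
    return ys,cv2.remap(im.astype(np.float32),q[...,0],q[...,1],cv2.INTER_LINEAR).mean(1)
def half(y,v,c):  # threshold crossings at half of peak
    v=v-np.percentile(v,10); h=v.max()/2; i=np.argmax(v); a=i
    while a>0 and v[a]>h:a-=1
    b=i
    while b<len(v)-1 and v[b]>h:b+=1
    return y[a],y[b]
for f in sys.argv[1:]:
    im=cv2.imread(f'pics/{f}.png')
    y,v=prof(im,-75,-25,13.5); o=np.clip(v[:,2]-v[:,0],0,None); 
    y2,v2=prof(im,25,70,12.5); b=np.clip(v2[:,0]-v2[:,2],0,None)
    P=half(y,o,0);B=half(y2,b,0)
    print(f,'pad',P,'stop',B,'face gap',B[0]-P[1])
E
python3 pf.py top0 topN topR
```

```text
top0 pad (np.float64(-61.0), np.float64(-51.5)) stop (np.float64(41.75), np.float64(54.75)) face gap 93.25
topN pad (np.float64(-61.0), np.float64(-49.25)) stop (np.float64(40.75), np.float64(54.75)) face gap 90.0
topR pad (np.float64(-56.0), np.float64(-42.0)) stop (np.float64(41.25), np.float64(55.0)) face gap 83.25
```

>>> {"fn": "move_arm", "kwargs": {
  "targets": [
    [0.3, 0, 1.5, 0, 0.025, 0, 0.1],
    [0.3, 0, 1.5, 0, 0.025, 0, 0.1],
    [0.3, 0, 1.5, 0, 0.025, 0, 0.1],
    [0.3, 0, 1.5, 0, 0.025, 0, 0.1],
    [0.3, 0, 1.5, 0, 0.025, 0, 0.1],
    [0.3, 0, 1.5, 0, 0.025, 0, 0.1],
    [0.3, 0, 1.5, 0, 0.025, 0, 0.1],
    [0.3, 0, 1.5, 0, 0.025, 0, 0.1],
    [0.3, 0, 1.5, 0, 0.025, 0, 0.1],
    [0.3, 0, 1.5, 0, 0.025, 0, 0.1]
  ]
}}

```text
time: 23.55
position: [0.5887, -0.0509, 0.0944]
eef_rot: [-0.549, 0.648, 0.484, -0.21]
contact_force: [4.7, -2.3, -1.6]
opening: 0.0154
```

```bash
python3 lv.py
python3 - <<'E'
from h import *
T=r.grab_frame('top')
cv2.imwrite('pics/topU.png',T[:,:,::-1])
crop('',T,265,200,80,60,9,'pics/u1.png')
E
python3 pf.py topU
```

```text
t 23.55 tcpbed [ -48.9 -130.3   43. ] turn [0.003 0.701 0.002] Fbed [ 3.2 -3.2 -3.2] Ftool [-0.3  3.2 -4.5] open 0.0154 q6 -1.42
theta est 0.909 atan about (0,-91.1) 0.895 rad 62.7
topU pad (np.float64(-54.25), np.float64(-39.75)) stop (np.float64(41.75), np.float64(55.0)) face gap 81.5
```

View pics/u1.png

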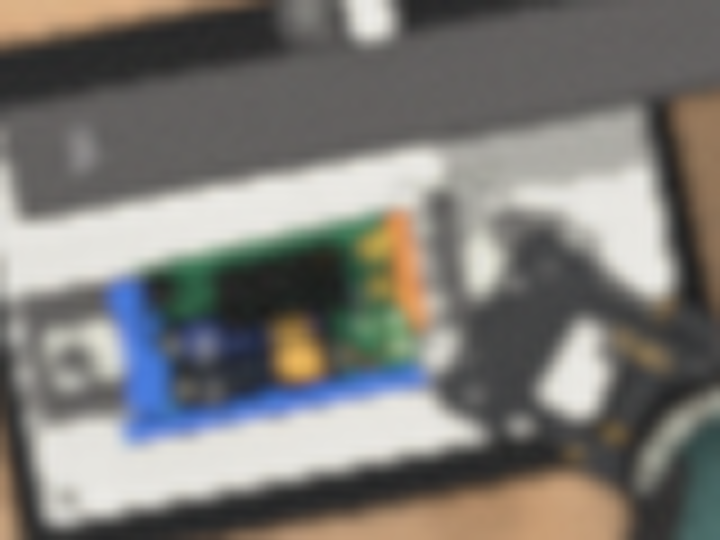

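>>> {"fn": "move_arm", "kwargs": {
  "targets": [
    [0.3, 0, 1.5, 0, 0.025, 0, 0.1],
    [0.3, 0, 1.5, 0, 0.025, 0, 0.1],
    [0.3, 0, 1.5, 0, 0.025, 0, 0.1],
    [0.3, 0, 1.5, 0, 0.025, 0, 0.1],
    [0.3, 0, 1.5, 0, 0.025, 0, 0.1],
    [0.3, 0, 1.5, 0, 0.025, 0, 0.1],
    [0.3, 0, 1.5, 0, 0.025, 0, 0.1],
    [0.3, 0, 1.5, 0, 0.025, 0, 0.1],
    [0, 0, 0, 0, 0, 0, 0.1],
    [0, 0, 0, 0, 0, 0, 0.1]
  ]
}}

```text
time: 24.85
position: [0.5808, -0.042, 0.0916]
eef_rot: [-0.594, 0.666, 0.428, -0.144]
contact_force: [3.9, -2.8, -2.2]
opening: 0.0154
```

```bash
python3 lv.py
python3 - <<'E'
from h import *
T=r.grab_frame('top')
cv2.imwrite('pics/topV.png',T[:,:,::-1])
crop('',T,265,200,80,60,9,'pics/v1.png')
E
python3 pf.py topV
```

```text
t 24.85 tcpbed [ -55.7 -120.1   43. ] turn [0.003 0.9   0.002] Fbed [ 2.1 -3.4 -3.4] Ftool [-0.4  3.4 -4. ] open 0.0154 q6 -1.21
theta est 1.116 atan about (0,-91.1) 1.091 rad 62.8
topV pad (np.float64(-54.25), np.float64(-39.0)) stop (np.float64(41.75), np.float64(55.0)) face gap 80.75
```

View pics/v1.png

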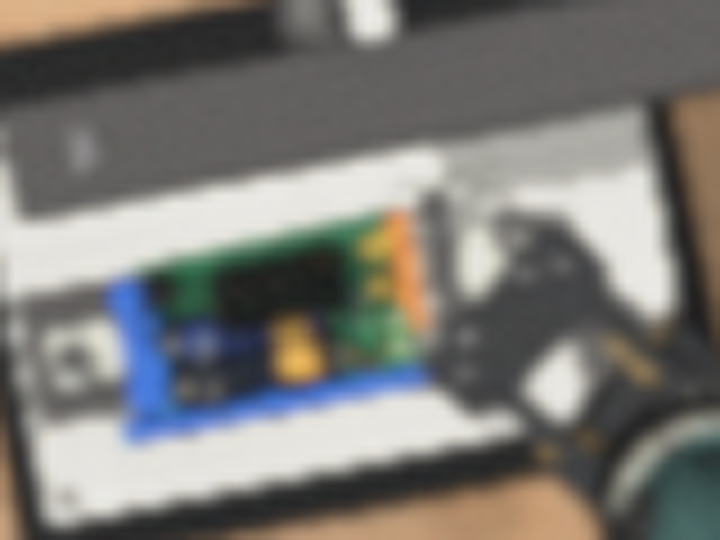

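>>> {"fn": "move_arm", "kwargs": {
  "targets": [
    [0, 0, 0, 0, 0, 0, 0.2],
    [0, 0, 0, 0, 0, 0, 0.35],
    [0, 0, 0, 0, 0, 0, 0.4],
    [0, 0, 0, 0, 0, 0, 0.4],
    [0, -3, 0, 0, 0, 0, 0.4],
    [0, -8, 0, 0, 0, 0, 0.4],
    [0, -12, 0, 0, 0, 0, 0.4],
    [0, -15, 0, 0, 0, 0, 0.4],
    [0, -15, 0, 0, 0, 0, 0.4],
    [0, -15, 0, 0, 0, 0, 0.4]
  ]
}}

```text
time: 26.15
position: [0.5534, -0.0471, 0.1553]
eef_rot: [-0.594, 0.666, 0.428, -0.144]
contact_force: [0.2, -0.7, -0.1]
opening: 0.0374
```

```bash
python3 lv.py
python3 - <<'E'
from h import *
p,Rc=cur(); print('tool axes world',Rc.as_matrix().round(2).tolist())
E
```

```text
t 26.15 tcpbed [ -55.2 -120.2  112.4] turn [0.002 0.899 0.002] Fbed [ 0.  -0.7 -0.2] Ftool [-0.4  0.2 -0.6] open 0.0374 q6 -1.21
theta est 1.098 atan about (0,-91.1) 1.086 rad 62.4
tool axes world [[0.59, 0.4, -0.7], [0.74, 0.07, 0.67], [0.32, -0.91, -0.25]]
```

>>> {"fn": "move_arm", "kwargs": {
  "targets": [
    [-8, -8, 8, 0, 0, 0, 0.4],
    [-8, -8, 8, 0, 0, 0, 0.4],
    [-10, -8, 10, 0, 0, 0, 0.4],
    [-12, -8, 12, 0, 0, 0, 0.4],
    [-15, -8, 12, 0, 0, 0, 0.4],
    [-15, -8, 12, 0, 0, 0, 0.4],
    [-15, -8, 12, 0, 0, 0, 0.4],
    [-15, -8, 10, 0, 0, 0, 0.4],
    [-10, -5, 5, 0, 0, 0, 0.4],
    [0, 0, 0, 0, 0, 0, 0.4]
  ]
}}

```text
time: 27.4
position: [0.3994, -0.0729, 0.1602]
eef_rot: [-0.594, 0.666, 0.427, -0.144]
contact_force: [0.2, -0.1, 0.5]
opening: 0.0376
```

```bash
python3 - <<'E'
from h import *
T=r.grab_frame('top');S=r.grab_frame('scene');st()
cv2.imwrite('pics/topW.png',T[:,:,::-1]);cv2.imwrite('pics/sceneW.png',S[:,:,::-1])
crop('',T,265,195,85,65,9,'pics/w1.png');crop('',S,290,205,95,80,8,'pics/w2.png')
E
python3 pf.py topW
```

```text
t 27.5 pos [ 0.4001 -0.0726  0.1604] F [-0.7 -0.1  0.7] open 0.0379 q [-0.55 -0.53  2.04  0.28  1.33 -1.43]
topW pad (np.float64(-54.25), np.float64(-39.0)) stop (np.float64(41.75), np.float64(55.0)) face gap 80.75
```

View pics/w1.png

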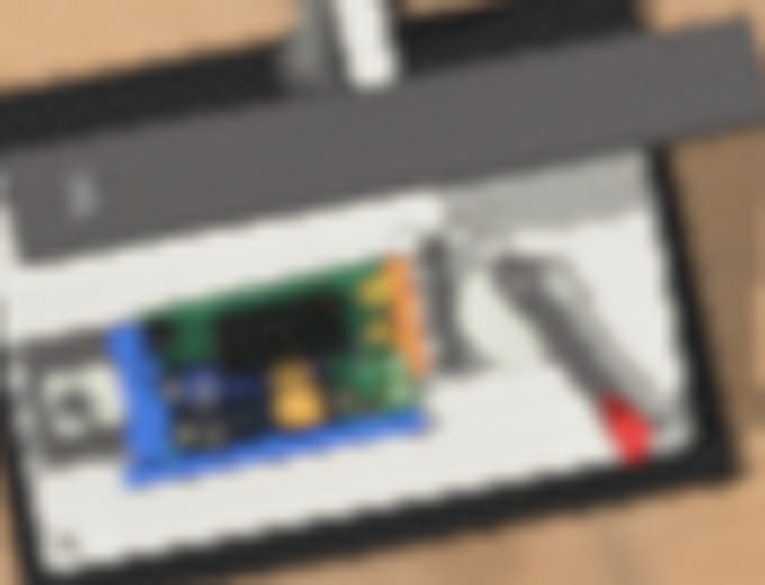

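View pics/w2.png

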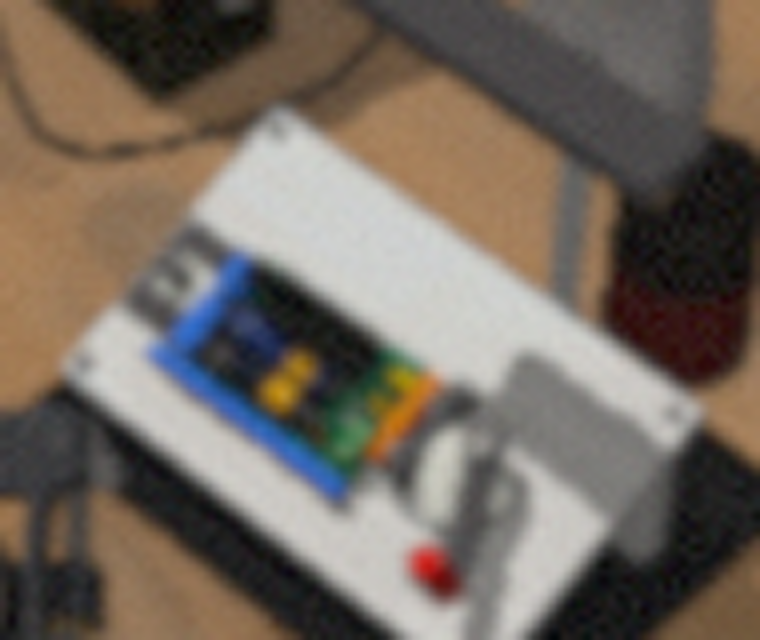

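View pics/topW.png

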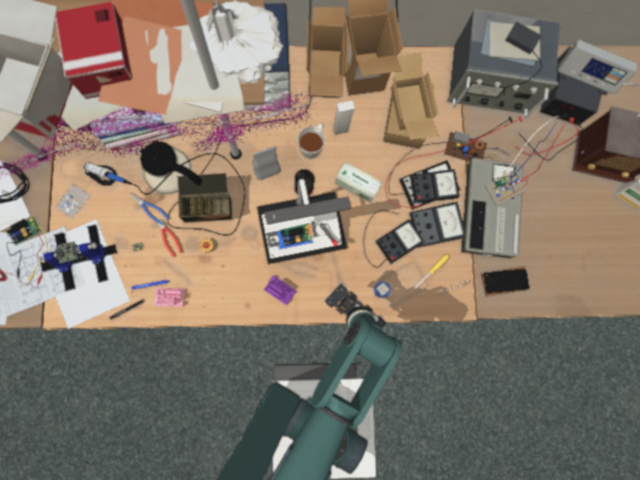

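Run:
```python
from h import *
res=[]
for f in('0','W'):
  uv=[]
  for n,roi in(('scene',(330,250,60,40)),('top',(320,215,40,35))):
    im=cv2.imread(f'pics/{n}{f}.png');m=cv2.cvtColor(im,cv2.COLOR_BGR2HSV).astype(int);H,s,v=m[...,0],m[...,1],m[...,2]
    k=((H<5)|(H>174))&(s>150)&(v>100); x,y,w,h=roi; q=np.argwhere(k[y:y+h,x:x+w])[:,::-1]+[x,y]; uv.append(q.mean(0))
  P,e=tri(*uv); b=RB.T@(P-BO)*1000; print(f,uv,b.round(1),round(e*1000,1),'theta',np.arctan2(-b[0],-(b[1]+91.1+0)).round(3),'r',np.hypot(b[0],b[1]+91.1).round(1))
```

```text
0 [array([359.38461538, 270.84615385]), array([341.92, 227.48])] [ -13.8 -148.1   47.5] 0.7 theta 0.237 r 58.6
W [array([343.5, 275.5]), array([334.21428571, 242.42857143])] [ -55.9 -116.8   47.9] 1.1 theta 1.139 r 61.5
```

Run:
```python
from bench import r
print(r.sense()['time']); print(r.sign_off())
```

```text
27.5
the job is handed in; nothing more can be done
None
```

I laid the loose green board components up on the cradle bed, with its long edge down against the blue ledge. I released it, then swung the lever until the pad held the board against the stop. I handed the job in at 27.5 s; no verdict was reported.

**Board on the bed:** It touched down at about the expected bed height. I slid it down the slope until the force on it showed the ledge (about 6.5 N), then let go. After release the tool read about zero force.

**Lever and pad:** I turned the lever by about 0.90 rad, measured from the arm and from the knob in the pictures. That moves the pad carrier 9.9 mm. The gap measured beforehand was about 7 mm. In the pictures the pad stopped moving after about 6.8 mm, so it should be pressed back roughly 3 mm. This is worked out from those figures, because I could not read the pad's position directly.

**Last pictures:** The board sits between stop and pad along the ledge, the pad has not moved since I let go of the knob, and the arm is clear of everything. The tin, screwdriver and reel look to be where they were.

**What disagreed:**
- The two cameras differed by 2–4 mm on where the cradle is, so I averaged them and corrected by touch.
- The lever started at about 0.2 rad rather than 0. I allowed for this by working from the change in angle.
- The pad's front edge could not be measured once it was next to the board, so I tracked its back edge instead.
- I did not check the force on the stop directly.

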